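# Turn a printed tile over in the turn-over jig and register it for its second side

## Task

The first side of the tile in the hinged tray is printed; get it ready for printing its other side: swing the tray smoothly up past upright so that the tile tumbles over onto the print bed, printed face down, and bring the tray back down flat without letting it drop. Then gently push the tile along the bed until it sits flat and flush against both lays: the strip along the hinge and the bar at the side. Never lift the tile with the gripper, and leave the other things on the table where they are.

Things in the scene. Friction and masses are not known exactly. Their poses are not given: they have to be found in the camera images.
- tile: Square white acrylic tile, 70 x 70 x 12 mm, 50 to 100 g, loose, slides on the bed with under 1 N. Origin at the centre of the block; z axis out of its printed face (dark outline frame, five grey patches, a ring; the other face is bare), x and y parallel to its sides. Starts printed face up, somewhat turned, anywhere in the tray. How slippery it is varies.
- tray (a joint): Hinge angle of the aluminium tray, rad: 0 = flat on the robot side of the hinge, growing as the handle is lifted and swung over towards the bed; 1.57 = upright; stop at 2.3. About 0.28 kg, slight hinge friction: let go before upright it falls back, past upright it falls over to the stop. Swinging it back does not disturb a tile on the bed.
- tray_in (a point): Centre of the tray's inner floor (112 x 112 mm; rims 9 mm high, level with the hinge axis, handle-side rim 14 mm). Tilted, the tile slides to the hinge-side rim, stands on it and, a few degrees past upright (1.6 to 1.75 rad), topples onto the bed, 0 to 25 mm from the front lay, anywhere across the tray's width; at about 2.1 rad the tray clears its edge off the hinge. z out of the floor.
- tray_handle (a point): Middle of the tray's handle: round steel rod, 10 mm diameter, 100 mm long, parallel to the hinge, on two 8 mm arms at its ends. 161.5 mm from the hinge axis, 30 mm above the table when flat; 40 mm from its axis to the tray's rim, bare table below and before it. Fixed to the tray, so it turns in the fingers as the tray swings. Axes move with the tray: y along the rod, x towards the hinge.
- hinge_mid (a point): Middle of the hinge axis, 30 mm above the table, on the jig (fast to the table; its place and heading vary). y along the hinge axis, x level from the hinge over the bed (away from the tray), z up. At angle q the handle lies 161.5 mm from here: -cos q along x, +sin q along z.
- lay_corner (a point): Where the lays meet, on the bed (21 mm above the table); axes as hinge_mid, 66 mm along +y of it. Bed: flat plate, x 0 to 135, y -170 to 16 mm. Front lay: plane x = 0, steel strip 7.5 mm high along the hinge. Side lay: plane y = 0, steel bar 10 mm high, 14 wide, x 10 to 135. The other two sides are open. A flush tile has its centre at x = 35, y = -35 mm, 6 mm above the bed.
- blanks: Bystander: stack of four blank tiles stuck together, 70 x 70 x 48 mm, on the table on the -y side of the tray. Origin under its centre.
- tape_roll: Bystander: roll of paper tape lying flat, 90 mm across, 24 mm high, on the +y side of the tray. Origin under its centre.
- loupe: Bystander: black loupe, 40 mm across, 42 mm high, on the +y side of the bed. Origin under its centre.
- dust_brush: Bystander: dust brush, 150 mm long, lying on the -y side of the bed. Origin under its centre.
- cleaner: Bystander: white bottle, 60 mm across, 130 mm high, on the robot's left. Origin under its centre.
- ink_carton: Bystander: small carton, 75 x 55 x 90 mm, on the robot's right. Origin under its centre.
- pen_pot: Bystander: grey pot with pens, 72 mm across, 121 mm high, on the robot's right. Origin under its centre.
There are look-alikes about, which are no part of the job. There is more than one size of the tile; the job needs the middle-sized.

How it is judged:
By the outcome, as a careful person would: the job done as asked, in the order asked, and still so for the second after the job is handed in, with the robot touching nothing.
It also fails if it takes over 72 s, if anything falls off the work surface, if the arm or the gripper's body presses on something with over 40 N, if the wrist force passes 120 N, or if a joint passes its speed limit or range.

## Robot

A 6-joint arm with a two-finger parallel gripper is mounted at the origin on the work surface. World frame = base frame: x ahead of the robot, y to its left, z up, the work surface at z = 0. Lengths are in mm, angles in rad, forces in N, time in s.
With the tool pointing down it reaches from about 350 to 975 mm from the base axis. Payload 7.1 kg.
Tool frame: the origin (TCP) lies on the centre line of the jaws, within the pads' length; the fingertips stand 25 mm ahead of it and the grasp point (between the pads) lies 6 mm ahead of it (ctrl.nose_length is the distance from the TCP to the fingertips, in mm); x points along the fingers, y is the direction in which the jaws open and shut, and the axes are right-handed (so a half turn about x gives the same grasp; the last joint's range is limited). The gripper opens to 88 mm and grips with 3 to 60 N. Pads are 20 mm wide; open, the fingers measure 115 mm over their backs; the gripper's body (75 mm by 178 mm) begins 61 mm behind the grasp point.
Start: joints at [1.261, 0.423, 1.63, -0, 1.089, -0.019], TCP at [179.167, 598.752, 247.675] pointing down, gripper open.
Joint ranges: [-3, 3], [-0.9, 2.11], [0.09, 2.58], [-1.31, 4.45], [0.11, 2.69], [-2.54, 2.54]. Speed limits (rad/s): [2.39, 2.39, 3.01, 3.14, 3.14, 3.14].

## Interface

Orientations are given as a rotation vector (axis times angle).
In Python, from workcell import ctrl gives the robot as it stands.
- The arm moves only by the tool arm_command, never from a script. Its argument "deltas" is a list of rows, each a list of 4 numbers: the shift along the tool's x, y, z in m, then the turn about the tool's x in rad. In form: [[tx, ty, tz, yaw], ...]. A call has 1 to 10 rows; each row shifts and turns the pose as measured when the row begins, along the tool's axes as they then stand; what a row does not reach is not made up. A row lasts 1/10 s, in which the tool goes at most 50 mm and 8.59 degrees, less where a joint would pass 70% of its speed; a pose out of reach is approached as far as the arm can. A call is refused whole if a number of a shift passes 0.05 or a number of a turn 0.15, either way. A call with a gripper value outside its range is refused whole. "hand" is the finger opening in m, from 0 to 0.0878, set as the call begins (left out, the last holds). The fingers move at their own pace and stop on an object; the grip force is fixed at half the most. Time passes only in rows, so rows that do not move let the fingers close. It gives the time, the measured TCP pose, the force and the opening at its end, in the units of the state.
- ctrl.get_obs(): the state, without advancing time (a new reading comes with each control period).
- ctrl.get_image(name): name is "side" or "top"; returns the picture (480x640x3 uint8, red, green, blue); there is no depth.
- ctrl.get_calibration(name): a dict with "fx", "fy", "cx", "cy" (pixels), "R" (3x3) and "t" (3): a world point X has camera coordinates R X + t. Camera axes: x right, y down, z forward; pixel columns grow to the right and rows downward; lengths in mm; the calibration is good to about 2 mm. A picture is of the moment at which its call begins. get_calibration takes no time and is no camera call.
- ctrl.close_job(): hands the job in, once; it reports no verdict.
The state is a dict: "t": time; "qpos": joint angles; "qvel": joint speeds; "joint_torque": joint torques, N m; "ee_pos": TCP position; "orientation": TCP orientation; "ft_force": force on the tool from outside, world axes, zero at the start; "moment": the same for the moment, N m; "width": finger opening in mm.
Only numpy, scipy, OpenCV 4.12 (cv2) and the standard library are available. Lean on these libraries where they do the work, as an engineer would, in place of code of your own. Each camera call takes 0.05 s, during which the arm holds its last target.

## Working session

There is one attempt and no reset: what is moved stays moved. The work goes in short steps, Python scripts to look and compute and a tool call to move; the robot and the scene stay as the last step left them, time stands still between calls to the robot, and variables do not carry over. Pictures are saved under pics/ and viewed, and the job is handed in when it is done.

Besides the shell and the picture viewer there is one more tool, called after "Request:" as name(argument=value, ...), one argument or row to a line, values as JSON. arm_command: Moves the arm, as the interface text tells. Its arguments: {"type":"object","properties":{"deltas":{"type":"array","items":{"type":"array","items":{"type":"number"}}},"hand":{"type":"number"}},"required":["deltas"]}

```bash
ls; mkdir -p pics
python3 - <<'E'
from workcell import ctrl
import cv2,json
print(ctrl.get_obs())
for n in("side","top"):
    cv2.imwrite(f"pics/{n}0.png",ctrl.get_image(n)[:,:,::-1]); print(n,ctrl.get_calibration(n))
print(ctrl.nose_length)
E
```

```text
pics
{'t': 0.0, 'qpos': array([ 1.26099835e+00,  4.23848261e-01,  1.63069151e+00,  3.13787406e-06,
        1.08855773e+00, -1.90069443e-02]), 'qvel': array([ 0.00045108, -0.00099456,  0.00029362, -0.00129972,  0.00211587,
       -0.00067364]), 'joint_torque': array([ 1.93326763e-03, -5.44620359e+01, -2.73666269e+01,  6.46164268e-02,
        2.26314651e-02, -8.64867593e-05]), 'ee_pos': array([179.0169456 , 598.28095948, 246.8964261 ]), 'orientation': array([ 0.22708121,  1.55896786, -0.22941925]), 'ft_force': array([ 0.83639231, -0.14496442,  0.22762762]), 'moment': array([-0.01530469,  0.01206342, -0.07714365]), 'width': 87.67788720973984}
side {'fx': 468.4936173378111, 'fy': 468.4936173378111, 'cx': 322.4318686713411, 'cy': 243.05933183073853, 'R': array([[-0.99704454, -0.07485878, -0.01727273],
       [-0.0318037 ,  0.60684212, -0.79418585],
       [ 0.06993361, -0.79128933, -0.60742941]]), 't': array([ 520.26471792,   66.86762131, 1221.38420492])}
top {'fx': 549.9784422848116, 'fy': 549.9784422848116, 'cx': 311.47911872964033, 'cy': 239.49173017326186, 'R': array([[-0.008778  , -0.9999321 ,  0.00766423],
       [-0.98955746,  0.00758366, -0.14393931],
       [ 0.14387141, -0.0088477 , -0.98955684]]), 't': array([  -9.71302168,  529.90887461, 1405.75058221])}
25.0
```

View pics/side0.png

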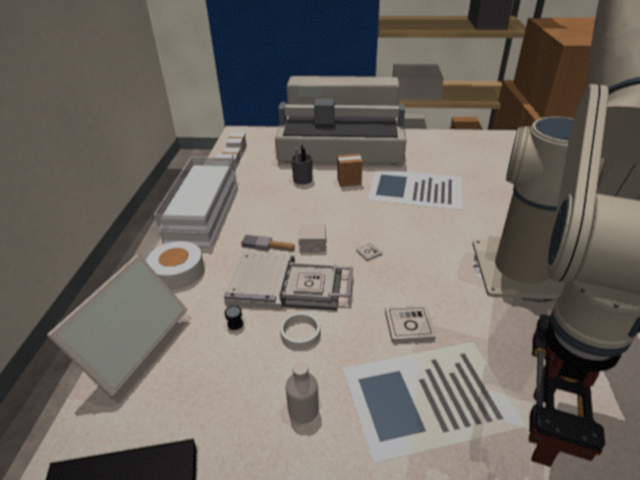

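View pics/top0.png

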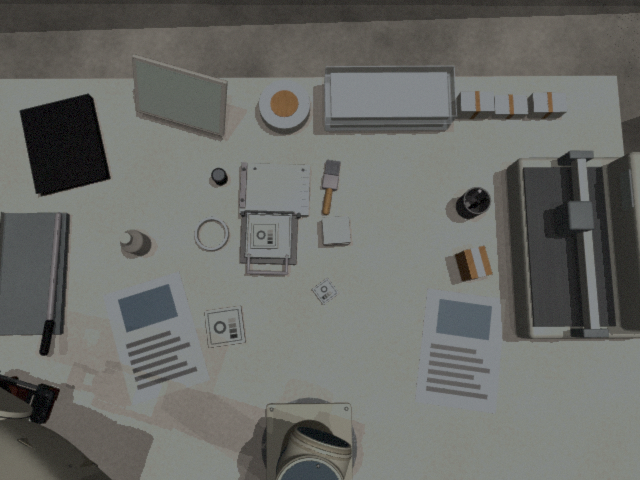

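Three tile look-alikes appear in the top view: (225,327) is larger and loose on the table, (324,291) is smaller and loose, and (263,235) is middle-sized and inside the tray. The last fits the description. I'll enlarge it to confirm.

Run:
```python
import cv2
im=cv2.imread("pics/top0.png")[150:290,190:360]
cv2.imwrite("pics/top0c.png",cv2.convertScaleAbs(cv2.resize(im,None,fx=4.2,fy=4.2,interpolation=cv2.INTER_CUBIC),alpha=1.4))
im=cv2.imread("pics/side0.png")[225:355,210:370]
cv2.imwrite("pics/side0c.png",cv2.resize(im,None,fx=4.5,fy=4.5,interpolation=cv2.INTER_CUBIC))
```

```text
(no output)
```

View pics/top0c.png

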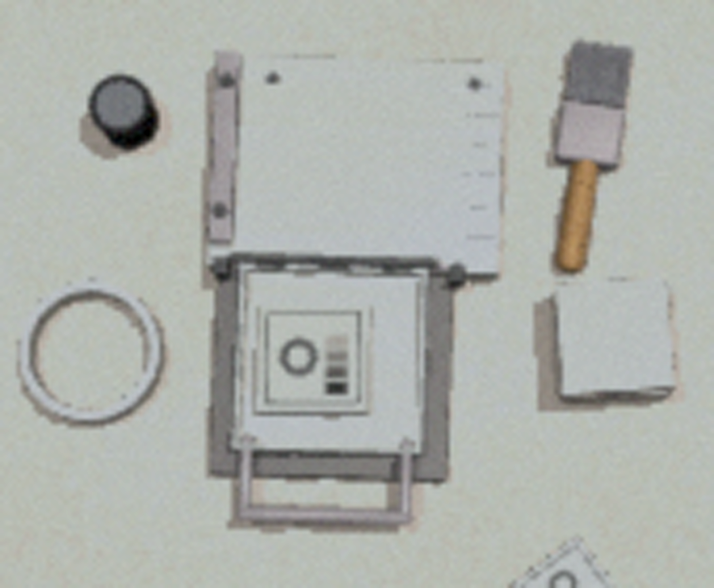

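View pics/side0c.png

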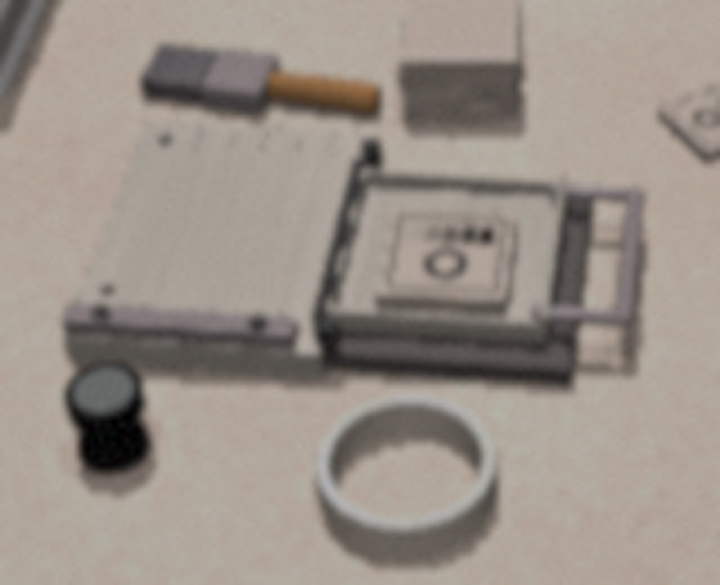

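The crop confirms it: the ring and patches tile, 12 mm thick and middle-sized, sits in the tray. I can see the rod at about crop y=520, and the hinge knobs at crop (220,268) and (455,275). Now I'll cast rays.

```bash
cat > h.py <<'E'
import numpy as np, cv2
from workcell import ctrl
C={n:ctrl.get_calibration(n) for n in("side","top")}
def ray(n,u,v):
    c=C[n];R=np.array(c["R"]);t=np.array(c["t"])
    d=R.T@np.array([(u-c["cx"])/c["fx"],(v-c["cy"])/c["fy"],1]);return -R.T@t,d
def at(n,u,v,z):
    o,d=ray(n,u,v);return o+d*(z-o[2])/d[2]
def proj(n,X):
    c=C[n];p=np.array(c["R"])@np.array(X)+np.array(c["t"]);return np.array([c["fx"]*p[0]/p[2]+c["cx"],c["fy"]*p[1]/p[2]+c["cy"]])
def T(x,y,z): return at("top",190+x/4.2,150+y/4.2,z)
def S(x,y,z): return at("side",210+x/4.5,225+y/4.5,z)
E
python3 - <<'E'
from h import *
np.set_printoptions(precision=1,suppress=True)
for n,a in dict(rodL=(T,236,521,30),rodR=(T,410,517,30),SrodR=(S,637,192,30),SrodL=(S,630,316,30),
 hL=(T,220,268,30),hR=(T,455,275,30),ShR=(S,372,152,30),ShL=(S,327,345,30),
 bTR=(T,507,62,21),bBR=(T,497,274,21),bTL=(T,205,55,21),bBL=(T,205,265,21),bari0=(T,241,55,31),bari1=(T,232,242,31),
 slitL=(T,215,262,30),slitR=(T,440,262,30), t1=(T,268,305,38),).items(): print(n,a[0](*a[1:]))
E
```

```text
rodL [441.  157.4  30. ]
rodR [442.6  49.1  30. ]
SrodR [442.9  55.3  30. ]
SrodL [444.  156.1  30. ]
hL [601.4 168.8  30. ]
hR [595.8  20.2  30. ]
ShR [597.1  28.   30. ]
ShL [600.7 186.8  30. ]
bTR [737.1 -13.9  21. ]
bBR [598.   -6.4  21. ]
bTL [743.  180.8  21. ]
bBL [605.1 179.4  21. ]
bari0 [740.  156.5  31. ]
bari1 [617.9 161.3  31. ]
slitL [605.3 172.   30. ]
slitR [604.2  29.7  30. ]
t1 [576.  137.6  38. ]
```

Run:
```python
from h import *
np.set_printoptions(precision=1,suppress=True)
im=cv2.imread("pics/top0.png")
a=cv2.convertScaleAbs(cv2.resize(im[255:280,240:305],None,fx=12,fy=12,interpolation=cv2.INTER_NEAREST),alpha=1.4)
s=cv2.imread("pics/side0.png")
b=cv2.resize(s[255:315,325:365],None,fx=10,fy=10,interpolation=cv2.INTER_NEAREST)
cv2.imwrite("pics/rod.png",a);cv2.imwrite("pics/rods.png",b[:600])
g=cv2.GaussianBlur(cv2.cvtColor(im,cv2.COLOR_BGR2GRAY),(3,3),0).astype(int)
print("rod cols, rows 266..280");
for r in range(264,281):print(r,g[r,244:294:3])
print("bed right edge, cols 303..316")
for r in range(165,216,6):print(r,g[r,300:318])
```

```text
rod cols, rows 266..280
264 [111 103 106 113 114  96  98 101 115  95  90  94  93  70 101  79  84]
265 [122 104 117 129 132 124 125 126 132 122 120 121 119  86 106 103 110]
266 [123 102 118 132 133 134 133 134 133 133 133 133 132  96 108 121 131]
267 [123 100 117 132 133 134 134 134 132 134 134 134 132  96 109 124 134]
268 [124 100 116 129 131 132 134 132 131 133 134 133 132  95 110 124 134]
269 [123  99 108 119 122 121 127 125 125 130 133 131 131  94 111 124 134]
270 [123  97  99 106 109 104 114 112 112 119 123 121 121  89 112 124 133]
271 [124  96 100 105 106 103 108 108 106 109 110 110 109  90 110 125 132]
272 [123  95 101 106 107 108 108 109 108 106 107 106 104 100 106 124 132]
273 [118  92  90  94  94  96  94  95  97  95  99  98 100 102 103 124 133]
274 [111  94  85  84  84  86  79  81  81  82  85  86  90  92 105 125 133]
275 [114 107 100  91  92 101  92  85  84  85  85  86  89  89 116 127 133]
276 [127 124 123 107 108 123 119 104 103 104 104 103 104 103 128 130 133]
277 [134 133 133 124 125 133 132 124 124 124 125 124 123 123 132 133 133]
278 [134 134 134 132 133 134 133 133 133
[... 213 characters left out ...]
65 [129 130 129 127 129 133 134 134 134 133 132 131 132 133 134 134 133 133]
171 [133 123 111 110 120 128 131 133 134 131 127 127 131 133 133 133 134 134]
177 [132 130 129 127 126 127 128 128 128 128 128 130 132 133 133 132 132 133]
183 [135 134 132 130 130 131 133 134 130 124 126 131 133 133 134 134 134 133]
189 [134 135 135 134 134 134 134 133 125 116 121 131 134 134 134 134 134 134]
195 [135 136 135 135 134 135 135 135 128 120 124 131 134 134 134 134 134 134]
201 [134 134 135 134 135 134 134 134 130 127 130 133 134 133 133 133 134 133]
207 [133 131 130 130 131 130 130 131 129 127 129 132 133 133 133 134 135 134]
213 [104 123 132 133 134 134 134 132 130 129 131 133 134 133 133 133 134 134]
```

View pics/rod.png

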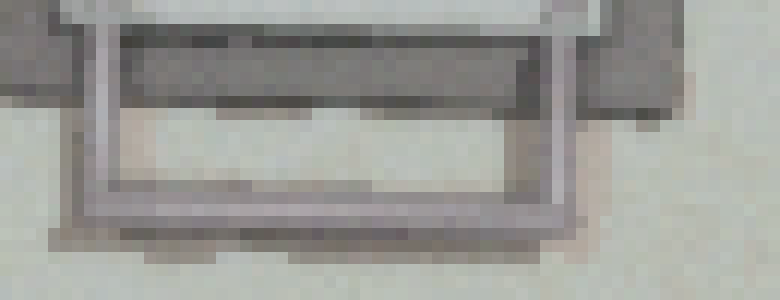

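View pics/rods.png

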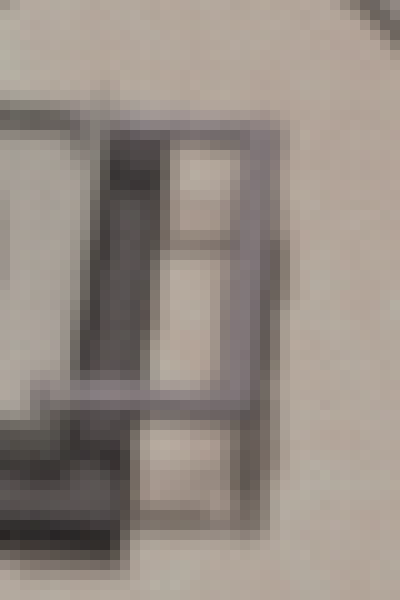

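Run:
```python
from h import *
np.set_printoptions(precision=1,suppress=True)
L=at("top",246.3-.5,271.7,30);R=at("top",287.5-.5,272.4,30);print(L,R,(L+R)/2,np.degrees(np.arctan2(-(L-R)[0],(L-R)[1])))
s=lambda u,v:at("side",325+u/10-.5,255+v/10-.5,30)
R=s(264,122);L=s(238,408);print(L,R,(L+R)/2,np.degrees(np.arctan2(-(L-R)[0],(L-R)[1])))
# arms: lines in top
e=lambda u,v:at("top",240+u/12-.5,255+v/12-.5,30)
print(e(97,30),e(97,205),e(562,30),e(562,205))
# line fits
im=cv2.imread("pics/top0.png");g=cv2.GaussianBlur(cv2.cvtColor(im,cv2.COLOR_BGR2GRAY),(3,3),0).astype(float)
def fit(p,z):
    P=np.array([at("top",u,v,z)[:2] for u,v in p]);c=P.mean(0);d=np.linalg.svd(P-c)[2][0];return c,np.degrees(np.arctan2(d[1],d[0])),np.std((P-c)@[-d[1],d[0]])
# side-lay bar dark pixels
m=cv2.inRange(im,(0,0,0),(255,255,255))
for r in range(160,216,4): print(r,g[r,236:254].astype(int))
p=[(302+np.argmin(g[r,302:318]),r) for r in range(180,200)]
# subpixel weights
q=[]
for r in range(180,200):
    w=np.clip(133-g[r,307:314],0,None);q.append(((w*np.arange(307,314)).sum()/w.sum(),r))
print("bed right",fit(q,21))
q=[]
for c in range(254,300):
    w=np.clip(125-g[204:222,c],0,None)
    print(c,204+np.argmin(g[204:222,c]),g[206:222,c].astype(int)) if c%5==0 else 0
```

```text
[447.2 158.4  30. ] [444.5  50.7  30. ] [445.8 104.6  30. ] -1.4410314270060904
[448.  156.6  30. ] [444.7  51.6  30. ] [446.4 104.1  30. ] -1.8258486455683078
[485.8 154.1  30. ] [447.5 153.8  30. ] [485.   52.3  30. ] [446.6  52.4  30. ]
160 [134 133 133 134 134 134 134 133 133 133 133 134 134 134 134 134 134 134]
164 [135 134 133 133 126 114 109 110 112 114 114 117 126 133 134 133 133 133]
168 [134 133 125 110  97  87  78  70  70  81  95 112 128 134 134 133 126 106]
172 [134 133 124 108 100 104 107 109 109 102  98 114 129 133 133 134 133 134]
176 [134 133 123 106  98 104 108 109 108 102  98 114 130 134 134 134 134 134]
180 [134 133 124 106  99 105 110 111 113 107 104 119 132 134 134 134 135 135]
184 [135 134 125 104  92  99 108 111 112 109 110 123 133 134 134 134 133 134]
188 [134 133 123 102  91 100 108 110 108 106 112 126 133 134 134 134 134 134]
192 [134 125 108  99 101 106 110 111 107 105 118 130 134 134 134 134 134 134]
196 [133 124 107 100 105 109 110 110 102  99 115 131 134 134 134 134 134 134]
200 [132 122 102  89  82  70  65  76  88  98 120 134 135 135 134 134 134 135]
20
[... 295 characters left out ...]
), np.float64(0.4789016169050788))
255 212 [134 135 134 122  93  65  54  60  84 116 133 134 134 134 134 134]
260 211 [134 134 134 127 104  78  79  97 101 110 127 134 134 133 133 133]
265 212 [135 135 135 127 103  71  63  78  94 115 131 134 135 135 134 134]
270 212 [134 134 134 133 115  78  54  58  82 112 130 134 134 134 134 134]
275 212 [134 134 134 133 118  87  73  87 100 107 123 134 135 134 135 135]
280 212 [135 134 134 132 118  88  66  69  84  98 120 134 135 134 134 134]
285 213 [135 134 134 133 122  94  68  60  70  92 119 133 134 134 134 134]
290 212 [135 134 134 133 121  93  69  78 102 110 110 109 105 104 107 110]
295 215 [135 134 135 134 133 128 119 101  77  64  69  73  73  81  86  87]
```

```bash
cat >> h.py <<'E'
from scipy.spatial.transform import Rotation as Ro
np.set_printoptions(precision=1,suppress=True)
def st(): 
    o=ctrl.get_obs();R=Ro.from_rotvec(o["orientation"]).as_matrix();return o,R
def need(target,ydir=None):
    """tool-frame shift (mm) to TCP target, yaw so tool y || ydir (mod pi)"""
    o,R=st();d=R.T@(np.array(target)-o["ee_pos"])
    print("t",o["t"],"pos",o["ee_pos"],"F",o["ft_force"],"w",o["width"],"tool d",d)
    if ydir is not None:
        v=R.T@np.array([*ydir,0]);a=np.arctan2(v[2],v[1]);print("yaw",a,"or",a-np.pi*np.sign(a),"q6",o["qpos"][5])
H=np.radians(-2.0);XH=np.array([np.cos(H),np.sin(H)]);YH=np.array([-np.sin(H),np.cos(H)])
E
python3 - <<'E'
from h import *
o,R=st();print(np.round(R,3));need([446,104.3,246],XH)
E
```

```text
[[-0.   0.3  1. ]
 [-0.   1.  -0.3]
 [-1.  -0.  -0. ]]
t 0.1 pos [179.  598.3 247. ] F [-0.2  0.9 -0.6] w 87.60472765895457 tool d [   1.5 -396.7  397.4]
yaw 1.314853761076902 or -1.8267388925128911 q6 -0.01898991512895209
```

Request:
arm_command(
  deltas=[
    [0,-0.02,0.02,0],
    [0,-0.033,0.033,0],
    [0,-0.033,0.033,0],
    [0,-0.033,0.033,0],
    [0,-0.033,0.033,0],
    [0,-0.033,0.033,0],
    [0,-0.033,0.033,0],
    [0,-0.033,0.033,0],
    [0,-0.033,0.033,0],
    [0,-0.033,0.033,0],
  ],
  hand=0.05,
)

```text
t: 1.1
ee_pos: [395.7, 193.7, 244.5]
orientation: [0.218, 1.561, -0.222]
ft_force: [1.0, 0.4, -0.2]
width: 50.1
```

Request:
arm_command(
  deltas=[
    [0,0,0,0.14],
    [0,0,0,0.14],
    [0,0,0,0.14],
    [0,0,0,0.14],
    [0,0,0,0.14],
    [0,0,0,0.14],
    [0,0,0,0.14],
    [0,0,0,0.14],
    [0,0,0,0.14],
  ],
)

```text
t: 2.0
ee_pos: [396.9, 185.4, 242.8]
orientation: [1.224, 1.196, -1.237]
ft_force: [0.1, 0.5, 0.3]
width: 50.3
```

Run:
```python
from h import *
need([446,104.3,130],XH)
```

```text
t 2.0 pos [396.9 185.4 242.8] F [0.1 0.5 0.3] w 50.30093514735644 tool d [112.9  52.   79.1]
yaw 0.005818973512782359 or -3.1357736800770106 q6 0.44202676679192276
```

Request:
arm_command(
  deltas=[
    [0.01,0.013,0.02,0],
    [0.03,0.013,0.02,0],
    [0.035,0.013,0.02,0],
    [0.025,0.013,0.019,0.006],
    [0,0,0,0],
    [0,0,0,0],
  ],
)

```text
t: 2.6
ee_pos: [448.0, 102.8, 140.5]
orientation: [1.234, 1.19, -1.242]
ft_force: [0.2, 0.3, -0.0]
width: 49.7
```

Run:
```python
from h import *
need([446,104.3,36],XH)
a=ctrl.get_image("top")[200:300,200:340,::-1];b=ctrl.get_image("side")[180:340,260:420,::-1]
cv2.imwrite("pics/a.png",np.hstack([cv2.resize(cv2.convertScaleAbs(a,alpha=1.4),(560,400)),cv2.resize(b,(400,400))])[:,:800])
```

```text
t 2.6 pos [448.  102.8 140.5] F [ 0.2  0.3 -0. ] w 49.747907682839674 tool d [104.5  -1.7  -1.8]
yaw -0.004553404454002755 or 3.1370392491357904 q6 0.24311777506927265
```

View pics/a.png

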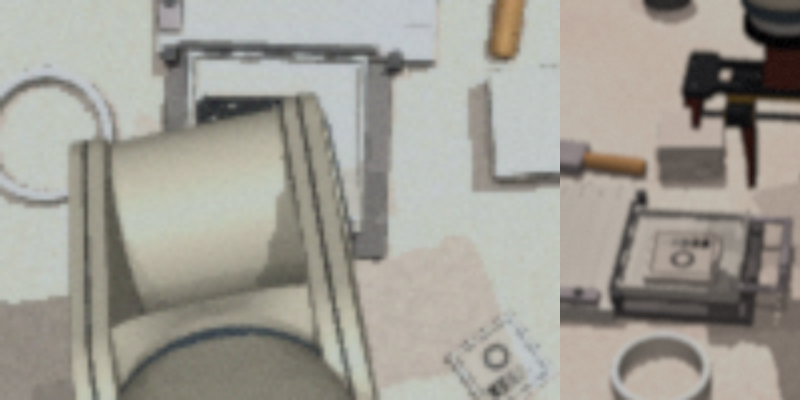

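Request:
arm_command(
  deltas=[
    [0.02,-0.002,-0.002,0],
    [0.02,0,0,0],
    [0.015,0,0,0],
    [0.01,0,0,0],
    [0,0,0,0],
  ],
  hand=0.034,
)

```text
t: 3.2
ee_pos: [449.2, 110.2, 80.8]
orientation: [1.239, 1.186, -1.225]
ft_force: [-0.2, -0.5, 0.2]
width: 34.2
```

Run:
```python
from h import *
need([446,104.3,36],XH)
b=ctrl.get_image("side")[200:340,260:420,::-1]
cv2.imwrite("pics/a2.png",cv2.resize(b,(640,560),interpolation=cv2.INTER_CUBIC))
```

```text
t 3.2 pos [449.2 110.2  80.8] F [-0.2 -0.5  0.2] w 34.17491247553869 tool d [44.7 -3.5  6. ]
yaw 0.0023012452160890667 or -3.1392914083737042 q6 0.25161452973831294
```

View pics/a2.png

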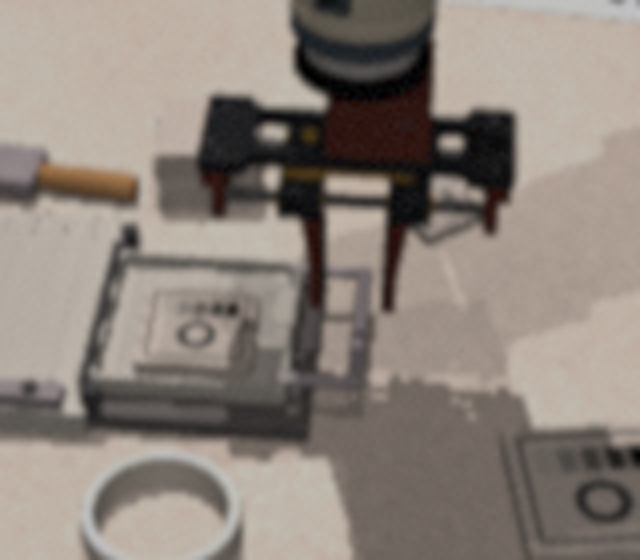

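Request:
arm_command(
  deltas=[
    [0.012,-0.002,0.003,0],
    [0.012,-0.0015,0.003,0],
    [0.01,0,0,0],
    [0,0,0,0],
  ],
)

```text
t: 3.65
ee_pos: [448.7, 105.4, 49.0]
orientation: [1.243, 1.182, -1.218]
ft_force: [-0.7, -0.5, -0.1]
width: 34.0
```

Run:
```python
from h import *
need([446,104.3,36],XH)
```

```text
t 3.65 pos [448.7 105.4  49. ] F [-0.7 -0.5 -0.1] w 34.00831177922437 tool d [12.9 -2.9  1.3]
yaw 0.0033926188642399084 or -3.1382000347255534 q6 0.24087335557169498
```

Request:
arm_command(
  deltas=[
    [0.006,-0.002,0.001,0.003],
    [0.005,-0.001,0,0],
    [0.001,0,0,0],
    [0,0,0,0],
  ],
)

```text
t: 4.05
ee_pos: [446.7, 104.6, 39.3]
orientation: [1.247, 1.179, -1.218]
ft_force: [-1.4, 0.1, 2.8]
width: 34.3
```

Run:
```python
from h import *
need([446,104.3,36],XH)
b=ctrl.get_image("side")[200:340,260:420,::-1]
cv2.imwrite("pics/a3.png",cv2.resize(b,(640,560),interpolation=cv2.INTER_CUBIC))
```

```text
t 4.05 pos [446.7 104.6  39.3] F [-1.4  0.1  2.8] w 34.30069085067725 tool d [ 3.3 -0.7  0.3]
yaw -0.0001846653785334126 or 3.1414079882112595 q6 0.24429809934761224
```

View pics/a3.png

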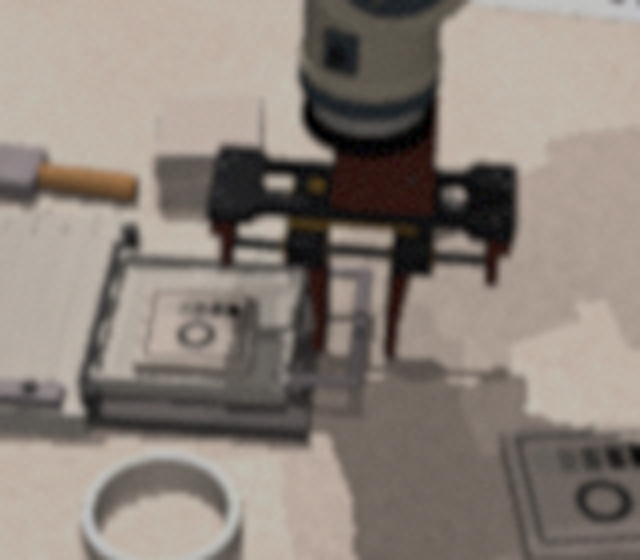

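Request:
arm_command(
  deltas=[
    [0,0,0,0],
    [0,0,0,0],
  ],
  hand=0.022,
)

```text
t: 4.3
ee_pos: [446.9, 104.7, 39.4]
orientation: [1.248, 1.178, -1.217]
ft_force: [0.5, 0.1, -1.2]
width: 23.0
```

Run:
```python
from h import *
need([446,104.3,36],XH)
print(T(330,480,5),T(330,480,20),T(330,455,39))
```

```text
t 4.3 pos [446.9 104.7  39.4] F [ 0.5  0.1 -1.2] w 22.966762973502732 tool d [ 3.4 -1.   0.4]
yaw -0.0003166770140312744 or 3.141275976575762 q6 0.24439501705469222
[468.7 100.7   5. ] [467.2  99.6  20. ] [480.9  98.4  39. ]
```

Request:
arm_command(
  deltas=[
    [0,0,0,0],
    [0,0,0,0],
    [0,0,0,0],
    [0,0,0,0],
  ],
  hand=0.0,
)

```text
t: 4.7
ee_pos: [444.7, 104.6, 38.9]
orientation: [1.245, 1.181, -1.222]
ft_force: [-0.2, -1.1, 2.1]
width: 9.5
```

Run:
```python
from h import *
need([446,104.3,36],XH); print(ctrl.get_obs()["moment"])
b=ctrl.get_image("side")[200:340,260:420,::-1]
cv2.imwrite("pics/a4.png",cv2.resize(b,(640,560),interpolation=cv2.INTER_CUBIC))
```

```text
t 4.7 pos [444.7 104.6  38.9] F [-0.2 -1.1  2.1] w 9.530342768670893 tool d [3.  1.3 0.2]
yaw -0.0008752101432865465 or 3.1407174434465066 q6 0.244620597763445
[-0.2  0.2 -0. ]
```

View pics/a4.png

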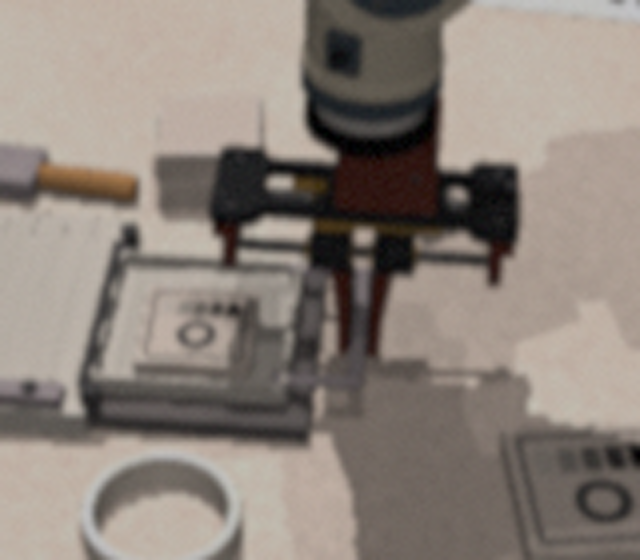

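```bash
cat >> h.py <<'E'
CT=np.array([606.1,99.0,38.9])
def ang():
    o,R=st();d=o["ee_pos"]-CT;a=d[:2]@XH;lat=d[:2]@YH;z=d[2];q=np.arctan2(z,-a)
    print("t",o["t"],"q",round(q,3),"r",np.hypot(a,z),"lat",lat,"F",o["ft_force"],"w",o["width"],"qv",np.abs(o["qvel"]).max());return q,a,z,lat
def plan(dqs,q0=None):
    q,a,z,lat=ang();pa,pz=a,z;
    for d in dqs:
        q+=d;na,nz=-161.5*np.cos(q),161.5*np.sin(q);print(np.round([-(nz-pz),na-pa],1),end=" ");pa,pz=na,nz
    print("endq",round(q,3))
E
python3 -c "
from h import *
plan([.01,.02,.03]+[.035]*7)"
```

```text
t 4.75 q 0.0 r 161.50681911613793 lat -0.06935136773416711 F [-0.3 -0.   3.6] w 9.458390230863452 qv 0.0019553142865063053
[-1.6  0. ] [-3.2  0.1] [-4.8  0.2] [-5.6  0.4] [-5.6  0.6] [-5.6  0.8] [-5.6  1. ] [-5.5  1.2] [-5.5  1.4] [-5.4  1.6] endq 0.305
```

Request:
arm_command(
  deltas=[
    [-0.0016,0,0,0],
    [-0.0032,0.0001,0,0],
    [-0.0048,0.0002,0,0],
    [-0.0056,0.0004,0,0],
    [-0.0056,0.0006,0,0],
    [-0.0056,0.0008,0,0],
    [-0.0056,0.001,0,0],
    [-0.0055,0.0012,0,0],
    [-0.0055,0.0014,0,0],
    [-0.0054,0.0016,0,0],
  ],
)

```text
t: 5.75
ee_pos: [452.7, 104.3, 90.9]
orientation: [1.246, 1.18, -1.22]
ft_force: [3.1, -0.4, -4.9]
width: 9.0
```

```bash
python3 -c "
from h import *
plan([.04]*10)"
```

```text
t 5.75 q 0.327 r 162.05615411859884 lat -0.09534984037001401 F [ 3.1 -0.4 -4.9] w 9.02616188447178 qv 0.14991667270292586
[-5.9  2.7] [-6.   2.4] [-5.9  2.7] [-5.8  2.9] [-5.6  3.1] [-5.5  3.4] [-5.4  3.6] [-5.2  3.8] [-5.1  4. ] [-4.9  4.2] endq 0.727
```

Tracking well.

Request:
arm_command(
  deltas=[
    [-0.0058,0.0025,0,0],
    [-0.006,0.0024,0,0],
    [-0.0059,0.0027,0,0],
    [-0.0058,0.0029,0,0],
    [-0.0056,0.0031,0,0],
    [-0.0055,0.0034,0,0],
    [-0.0054,0.0036,0,0],
    [-0.0052,0.0038,0,0],
    [-0.0051,0.004,0,0],
    [-0.0049,0.0042,0,0],
  ],
)

```text
t: 6.75
ee_pos: [486.7, 103.0, 151.2]
orientation: [1.247, 1.18, -1.22]
ft_force: [5.0, 0.4, -9.0]
width: 9.1
```

```bash
python3 -c "
from h import *
plan([.04]*10)"
```

```text
t 6.75 q 0.755 r 163.99495115692142 lat -0.17203653386477818 F [ 5.   0.4 -9. ] w 9.138535788010243 qv 0.15078291890385764
[-2.9  6.3] [-4.4  4.7] [-4.2  4.9] [-4.  5.] [-3.8  5.2] [-3.6  5.3] [-3.4  5.5] [-3.2  5.6] [-3.   5.7] [-2.7  5.9] endq 1.155
```

Request:
arm_command(
  deltas=[
    [-0.0034,0.0058,0,0],
    [-0.0042,0.0052,0,0],
    [-0.0041,0.005,0,0],
    [-0.004,0.005,0,0],
    [-0.0038,0.0052,0,0],
    [-0.0035,0.0054,0,0],
    [-0.0033,0.0055,0,0],
    [-0.0031,0.0056,0,0],
    [-0.0029,0.0057,0,0],
    [-0.0026,0.0059,0,0],
  ],
)

```text
t: 7.75
ee_pos: [536.4, 101.2, 189.6]
orientation: [1.238, 1.194, -1.236]
ft_force: [-3.4, 1.9, 2.8]
width: 9.2
```

```bash
python3 -c "
from h import *
plan([.035]*8)"
```

```text
t 7.75 q 1.138 r 166.09098310320113 lat -0.2676640061598297 F [-3.4  1.9  2.8] w 9.228122016932817 qv 0.15299085397064324
[1.9 7.1] [-2.1  5.2] [-1.9  5.3] [-1.7  5.4] [-1.5  5.4] [-1.3  5.5] [-1.2  5.5] [-1.   5.6] endq 1.418
```

```bash
sed -i 's/CT=np.array(\[606.1,99.0,38.9\])/CT=np.array([606.1,99.0,42.5])/' h.py; python3 -c "
from h import *
plan([.035]*9)"
```

```text
t 7.75 q 1.128 r 162.8305863676366 lat -0.2676640061598297 F [-3.4  1.9  2.8] w 9.228122016932817 qv 0.15299085397064324
[-1.1  5.7] [-2.1  5.2] [-2.   5.3] [-1.8  5.4] [-1.6  5.4] [-1.4  5.5] [-1.2  5.5] [-1.   5.6] [-0.8  5.6] endq 1.443
```

Request:
arm_command(
  deltas=[
    [-0.0021,0.0052,0,0],
    [-0.0021,0.0052,0,0],
    [-0.002,0.0053,0,0],
    [-0.0018,0.0054,0,0],
    [-0.0016,0.0054,0,0],
    [-0.0014,0.0055,0,0],
    [-0.0012,0.0055,0,0],
    [-0.001,0.0056,0,0],
    [-0.0008,0.005,0,0],
  ],
)

```text
t: 8.65
ee_pos: [590.1, 99.2, 206.5]
orientation: [1.24, 1.192, -1.234]
ft_force: [-2.3, 2.7, 0.9]
width: 9.3
```

```bash
python3 -c "
from h import *
plan([.03]*10)
b=ctrl.get_image('side')[150:340,200:400,::-1]
cv2.imwrite('pics/a5.png',cv2.resize(b,None,fx=3,fy=3,interpolation=cv2.INTER_CUBIC))"
```

```text
t 8.65 q 1.473 r 164.80075997328674 lat -0.34036098326082453 F [-2.3  2.7  0.9] w 9.34615894508134 qv 0.1283979760214954
[2.9 5.1] [-0.3  4.8] [-0.1  4.8] [0.  4.8] [0.2 4.8] [0.3 4.8] [0.5 4.8] [0.6 4.8] [0.8 4.8] [0.9 4.8] endq 1.773
```

View pics/a5.png

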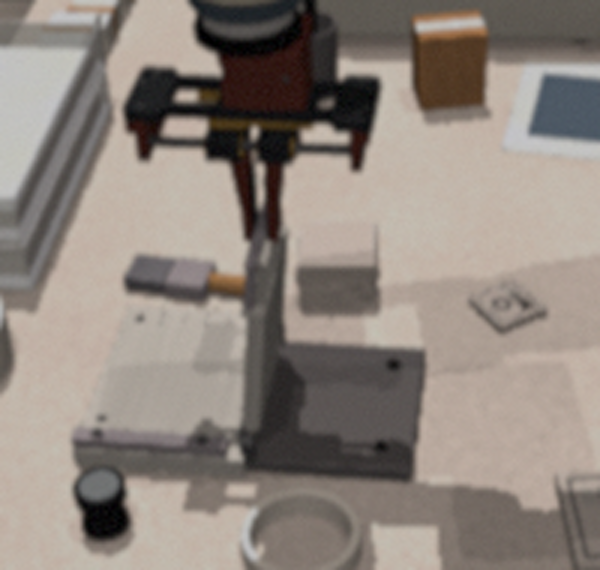

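```bash
sed -i 's/99.0,42.5\])/99.0,45.0])/' h.py; python3 -c "
from h import *
plan([.025]*10)"
```

```text
t 8.7 q 1.477 r 162.30933772553817 lat -0.3626866800548648 F [-1.   1.5  2.8] w 9.085992253352906 qv 0.01935677202677171
[0.5 4.1] [-0.2  4. ] [-0.1  4. ] [-0.  4.] [0.1 4. ] [0.2 4. ] [0.3 4. ] [0.4 4. ] [0.5 4. ] [0.6 4. ] endq 1.727
```

Request:
arm_command(
  deltas=[
    [0.0003,0.004,0,0],
    [0,0.004,0,0],
    [0,0.004,0,0],
    [0,0.004,0,0],
    [0.0001,0.004,0,0],
    [0.0002,0.004,0,0],
    [0.0003,0.004,0,0],
    [0.0004,0.004,0,0],
    [0.0005,0.004,0,0],
    [0.0006,0.004,0,0],
  ],
)

```text
t: 9.7
ee_pos: [634.4, 97.1, 204.2]
orientation: [1.24, 1.19, -1.232]
ft_force: [0.1, -0.4, 2.5]
width: 9.2
```

```bash
python3 -c "
from h import *
plan([.03]*10)
b=ctrl.get_image('side')[150:340,200:400,::-1]
cv2.imwrite('pics/a6.png',cv2.resize(b,None,fx=3,fy=3,interpolation=cv2.INTER_CUBIC))"
```

```text
t 9.7 q 1.747 r 161.68795613214908 lat -0.9294509098064029 F [ 0.1 -0.4  2.5] w 9.178353985254834 qv 0.10060752587889592
[1.1 4.7] [1.1 4.7] [1.2 4.7] [1.3 4.7] [1.5 4.6] [1.6 4.6] [1.8 4.5] [1.9 4.5] [2.  4.4] [2.2 4.3] endq 2.047
```

View pics/a6.png

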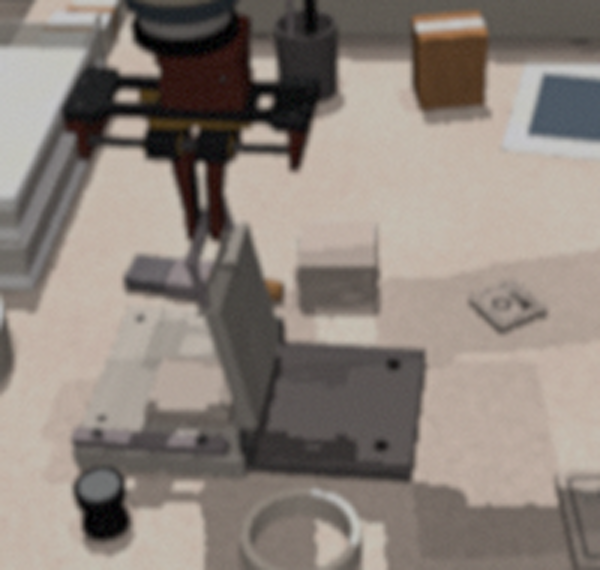

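Request:
arm_command(
  deltas=[
    [0.001,0.0045,0,0],
    [0.0011,0.0047,0,0],
    [0.0012,0.0047,0,0],
    [0.0014,0.0046,0,0],
    [0.0015,0.0046,0,0],
    [0.0016,0.0046,0,0],
    [0.0018,0.0045,0,0],
    [0.0019,0.0045,0,0],
    [0.002,0.0044,0,0],
    [0.0022,0.0043,0,0],
  ],
)

```text
t: 10.75
ee_pos: [684.3, 94.6, 186.8]
orientation: [1.239, 1.189, -1.233]
ft_force: [-0.6, -0.1, -0.2]
width: 9.1
```

```bash
python3 -c "
from h import *
plan([.03]*4)"
```

```text
t 10.75 q 2.075 r 161.94673663017971 lat -1.6899201585710995 F [-0.6 -0.1 -0.2] w 9.053602624665386 qv 0.10117506245214573
[2.8 4. ] [2.5 4.1] [2.7 4.1] [2.8 4. ] endq 2.195
```

Request:
arm_command(
  deltas=[
    [0.0025,0.004,0,0],
    [0.0025,0.004,0,0],
    [0.0025,0.004,0,0],
    [0.0015,0.0022,0,0],
    [0,0,0,0],
  ],
)

```text
t: 11.25
ee_pos: [700.5, 93.9, 176.6]
orientation: [1.239, 1.189, -1.232]
ft_force: [-0.5, 0.6, 0.8]
width: 9.2
```

```bash
python3 -c "
from h import *
plan([-.01,-.02]+[-.03]*8)
b=ctrl.get_image('side')[150:340,200:400,::-1]
a=ctrl.get_image('top')[130:290,180:380,::-1]
cv2.imwrite('pics/a7.png',np.vstack([cv2.resize(b,(400,300),interpolation=cv2.INTER_CUBIC),cv2.resize(a,(400,300),interpolation=cv2.INTER_CUBIC)]))"
```

```text
t 11.25 q 2.194 r 162.04020632350475 lat -1.799940528015599 F [-0.5  0.6  0.8] w 9.218549506171744 qv 0.001389714479559385
[-0.5 -1.6] [-1.8 -2.7] [-2.6 -4.1] [-2.5 -4.1] [-2.4 -4.2] [-2.3 -4.3] [-2.1 -4.3] [-2.  -4.4] [-1.9 -4.5] [-1.7 -4.5] endq 1.924
```

View pics/a7.png

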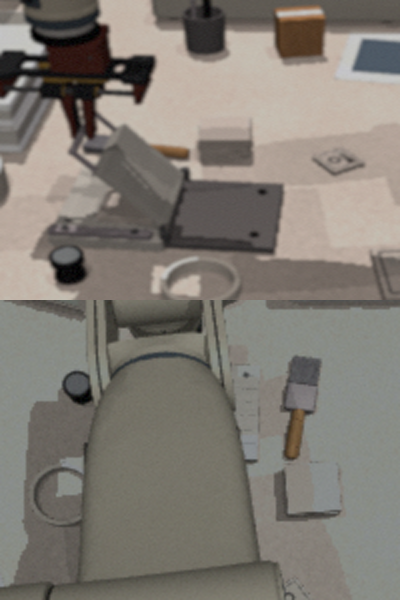

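Request:
arm_command(
  deltas=[
    [-0.0008,-0.0014,0,0],
    [-0.0018,-0.0027,0,0],
    [-0.0026,-0.0041,0,0],
    [-0.0025,-0.0041,0,0],
    [-0.0024,-0.0042,0,0],
    [-0.0023,-0.0043,0,0],
    [-0.0021,-0.0043,0,0],
    [-0.002,-0.0044,0,0],
    [-0.0019,-0.0045,0,0],
    [-0.0017,-0.0045,0,0],
  ],
)

```text
t: 12.35
ee_pos: [659.6, 95.3, 198.8]
orientation: [1.241, 1.186, -1.229]
ft_force: [2.1, 0.5, -1.0]
width: 9.0
```

```bash
python3 -c "
from h import *
plan([-.035]*10)"
```

```text
t 12.35 q 1.906 r 162.90158672669872 lat -1.7852936225623948 F [ 2.1  0.5 -1. ] w 8.988963680633661 qv 0.10298361782129425
[-0.4 -5.8] [-1.6 -5.4] [-1.4 -5.5] [-1.2 -5.5] [-1.  -5.6] [-0.8 -5.6] [-0.6 -5.6] [-0.4 -5.6] [-0.2 -5.6] [-0.  -5.7] endq 1.556
```

Request:
arm_command(
  deltas=[
    [-0.001,-0.0054,0,0],
    [-0.0014,-0.0054,0,0],
    [-0.0014,-0.0055,0,0],
    [-0.0012,-0.0055,0,0],
    [-0.001,-0.0056,0,0],
    [-0.0008,-0.0056,0,0],
    [-0.0006,-0.0056,0,0],
    [-0.0004,-0.0056,0,0],
    [-0.0002,-0.0056,0,0],
    [0,-0.0057,0,0],
  ],
)

```text
t: 13.35
ee_pos: [601.3, 97.5, 209.6]
orientation: [1.245, 1.181, -1.224]
ft_force: [1.6, -0.8, 2.0]
width: 9.2
```

```bash
python3 -c "
from h import *
plan([-.035]*10)"
```

```text
t 13.35 q 1.542 r 164.66205691809057 lat -1.6542813523662472 F [ 1.6 -0.8  2. ] w 9.220573913511442 qv 0.13918687943188532
[ 3.4 -5.6] [ 0.5 -5.6] [ 0.7 -5.6] [ 0.9 -5.6] [ 1.  -5.6] [ 1.2 -5.5] [ 1.4 -5.5] [ 1.6 -5.4] [ 1.8 -5.4] [ 2.  -5.3] endq 1.192
```

Request:
arm_command(
  deltas=[
    [0.002,-0.0056,0,0],
    [0.0012,-0.0056,0,0],
    [0.0012,-0.0056,0,0],
    [0.0013,-0.0056,0,0],
    [0.0014,-0.0056,0,0],
  ],
)

```text
t: 13.85
ee_pos: [572.8, 98.6, 205.4]
orientation: [1.247, 1.178, -1.22]
ft_force: [-0.8, -0.3, 5.0]
width: 9.5
```

```bash
python3 -c "
from h import *
plan([-.035]*10)"
```

```text
t 13.85 q 1.366 r 163.77651091100392 lat -1.57230558491006 F [-0.8 -0.3  5. ] w 9.486573347810488 qv 0.14561572736033043
[ 3.5 -5.1] [ 1.4 -5.5] [ 1.6 -5.4] [ 1.8 -5.4] [ 2.  -5.3] [ 2.2 -5.2] [ 2.4 -5.1] [ 2.5 -5. ] [ 2.7 -5. ] [ 2.9 -4.9] endq 1.016
```

Request:
arm_command(
  deltas=[
    [0.0022,-0.0053,0,0],
    [0.0018,-0.0053,0,0],
    [0.002,-0.0053,0,0],
    [0.0022,-0.0053,0,0],
    [0.0023,-0.0052,0,0],
    [0.0025,-0.0051,0,0],
    [0.0027,-0.005,0,0],
    [0.0028,-0.0049,0,0],
    [0.003,-0.0049,0,0],
    [0.0032,-0.0048,0,0],
  ],
)

```text
t: 14.85
ee_pos: [513.7, 100.7, 177.9]
orientation: [1.243, 1.183, -1.225]
ft_force: [1.4, 0.2, -0.2]
width: 9.5
```

```bash
python3 -c "
from h import *
plan([-.035]*10)
b=ctrl.get_image('side')[150:340,200:400,::-1]
cv2.imwrite('pics/a8.png',cv2.resize(b,None,fx=3,fy=3,interpolation=cv2.INTER_CUBIC))"
```

```text
t 14.85 q 0.963 r 161.83439349786707 lat -1.4874007511209197 F [ 1.4  0.2 -0.2] w 9.471202801101144 qv 0.13078327545851356
[ 3.6 -4.4] [ 3.5 -4.5] [ 3.6 -4.3] [ 3.8 -4.2] [ 3.9 -4.1] [ 4.1 -3.9] [ 4.2 -3.8] [ 4.3 -3.6] [ 4.4 -3.5] [ 4.6 -3.3] endq 0.613
```

View pics/a8.png

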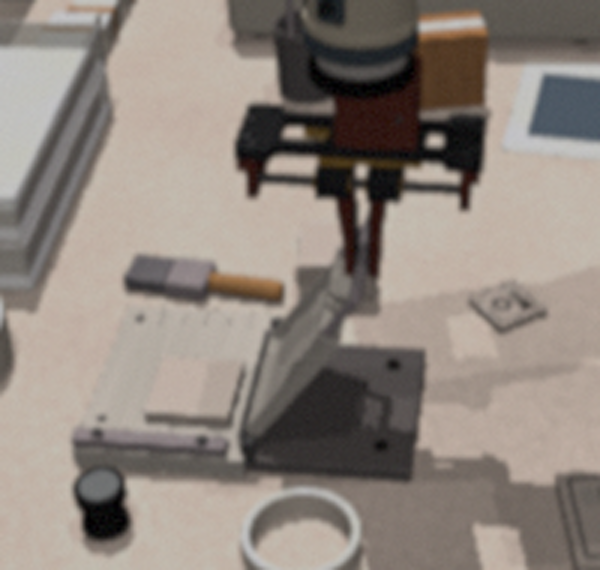

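The tile is over on the bed, bare face up, at crop (195,390). Next I lower the tray.

Request:
arm_command(
  deltas=[
    [0.0035,-0.0046,0,0],
    [0.0036,-0.0044,0,0],
    [0.0037,-0.0043,0,0],
    [0.0038,-0.0042,0,0],
    [0.004,-0.0041,0,0],
    [0.0041,-0.0039,0,0],
    [0.0042,-0.0038,0,0],
    [0.0043,-0.0036,0,0],
    [0.0044,-0.0035,0,0],
    [0.0046,-0.0033,0,0],
  ],
)

```text
t: 15.9
ee_pos: [471.2, 102.5, 132.8]
orientation: [1.244, 1.183, -1.225]
ft_force: [0.5, 0.7, 0.2]
width: 9.2
```

```bash
python3 -c "
from h import *
plan([-.035]*10)"
```

```text
t 15.9 q 0.577 r 161.007184559509 lat -1.2271178848673696 F [0.5 0.7 0.2] w 9.246997968416112 qv 0.15371548313486874
[ 4.5 -3.4] [ 4.9 -2.8] [ 5.  -2.7] [ 5.1 -2.5] [ 5.2 -2.3] [ 5.2 -2.1] [ 5.3 -1.9] [ 5.4 -1.7] [ 5.4 -1.6] [ 5.5 -1.4] endq 0.227
```

Request:
arm_command(
  deltas=[
    [0.0047,-0.0031,0,0],
    [0.0049,-0.0028,0,0],
    [0.005,-0.0027,0,0],
    [0.0051,-0.0025,0,0],
    [0.0052,-0.0023,0,0],
    [0.0052,-0.0021,0,0],
    [0.0053,-0.0019,0,0],
    [0.0052,-0.0017,0,0],
    [0.005,-0.0015,0,0],
    [0.005,-0.0012,0,0],
  ],
)

```text
t: 16.9
ee_pos: [448.4, 103.5, 77.3]
orientation: [1.244, 1.183, -1.224]
ft_force: [0.4, 0.8, 1.5]
width: 9.0
```

```bash
python3 -c "
from h import *
plan([-.025]*9)"
```

```text
t 16.9 q 0.202 r 161.05286911765478 lat -0.9779642072253321 F [0.4 0.8 1.5] w 9.019099884083008 qv 0.14148285952353748
[ 3.9 -1.2] [ 4.  -0.7] [ 4.  -0.6] [ 4.  -0.5] [ 4.  -0.4] [ 4.  -0.3] [ 4.  -0.2] [ 4.  -0.1] [4. 0.] endq -0.023
```

Request:
arm_command(
  deltas=[
    [0.004,-0.001,0,0],
    [0.004,-0.0007,0,0],
    [0.004,-0.0006,0,0],
    [0.004,-0.0005,0,0],
    [0.003,-0.0003,0,0],
    [0.003,-0.0002,0,0],
    [0.002,0,0,0],
    [0.002,0,0,0],
    [0.0015,0,0,0],
  ],
)

```text
t: 17.8
ee_pos: [444.7, 103.7, 46.8]
orientation: [1.243, 1.184, -1.226]
ft_force: [-0.3, -0.0, -0.1]
width: 9.6
```

```bash
python3 -c "
from h import *
plan([-.025]*2)
b=ctrl.get_image('side')[200:340,220:380,::-1]
cv2.imwrite('pics/a9.png',cv2.resize(b,None,fx=4,fy=4,interpolation=cv2.INTER_CUBIC))"
```

```text
t 17.8 q 0.011 r 161.46052257525656 lat -0.8997557579510658 F [-0.3 -0.  -0.1] w 9.64127366502355 qv 0.03566441441479052
[ 4. -0.] [4.  0.1] endq -0.039
```

View pics/a9.png

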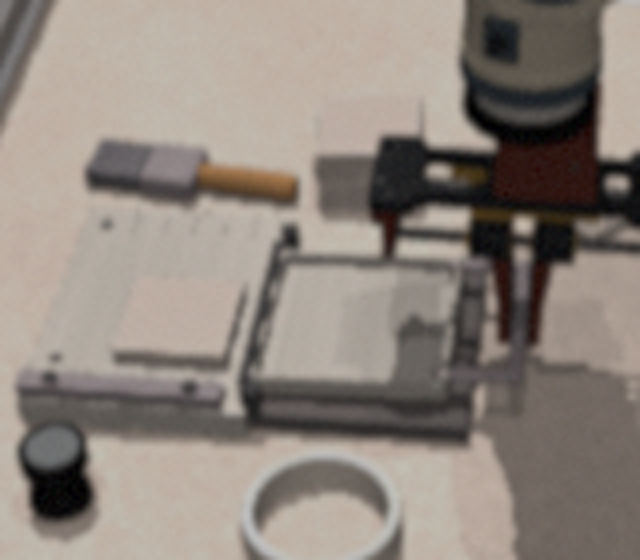

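Nearly flat. I'll ease down until contact builds.

Request:
arm_command(
  deltas=[
    [0.001,0,0,0],
    [0.001,0,0,0],
    [0.001,0,0,0],
    [0.001,0,0,0],
    [0.001,0,0,0],
  ],
)

```text
t: 18.35
ee_pos: [444.7, 103.7, 41.7]
orientation: [1.243, 1.184, -1.226]
ft_force: [-3.0, 1.0, 15.5]
width: 9.3
```

```bash
python3 -c "
from h import *
plan([-.025]*2)"
```

```text
t 18.35 q -0.021 r 161.50861226136243 lat -0.8932022525478962 F [-3.   1.  15.5] w 9.265596611280717 qv 0.010165945143171868
[4.  0.1] [4.  0.2] endq -0.071
```

Request:
arm_command(
  deltas=[
    [-0.0003,0,0,0],
    [0,0,0,0],
    [0,0,0,0],
    [0,0,0,0],
  ],
  hand=0.024,
)

```text
t: 18.75
ee_pos: [444.3, 103.5, 41.8]
orientation: [1.242, 1.184, -1.227]
ft_force: [0.4, 0.4, -0.1]
width: 24.1
```

Request:
arm_command(
  deltas=[
    [-0.005,0,0,0],
    [-0.015,0,0,0],
    [-0.03,0,0,0],
    [-0.04,0,0,0],
    [-0.04,0,0,0],
    [-0.01,0,0,0],
    [0,0,0,0],
  ],
)

```text
t: 19.45
ee_pos: [441.5, 103.0, 187.1]
orientation: [1.24, 1.186, -1.229]
ft_force: [0.8, 0.1, -0.0]
width: 24.1
```

```bash
python3 -c "
from h import *
ang()
b=ctrl.get_image('side')[210:330,210:370,::-1]
cv2.imwrite('pics/b1.png',cv2.resize(b,None,fx=5,fy=5,interpolation=cv2.INTER_CUBIC))
a=ctrl.get_image('top');cv2.imwrite('pics/b1top.png',a[:,:,::-1])
a=a[140:290,190:340,::-1]
cv2.imwrite('pics/b1t.png',cv2.convertScaleAbs(cv2.resize(a,None,fx=4,fy=4,interpolation=cv2.INTER_CUBIC),alpha=1.3))"
```

```text
t 19.45 q 0.712 r 217.53100433562804 lat -1.7283475870347422 F [ 0.8  0.1 -0. ] w 24.060353053508322 qv 0.018409267698700653
```

View pics/b1.png

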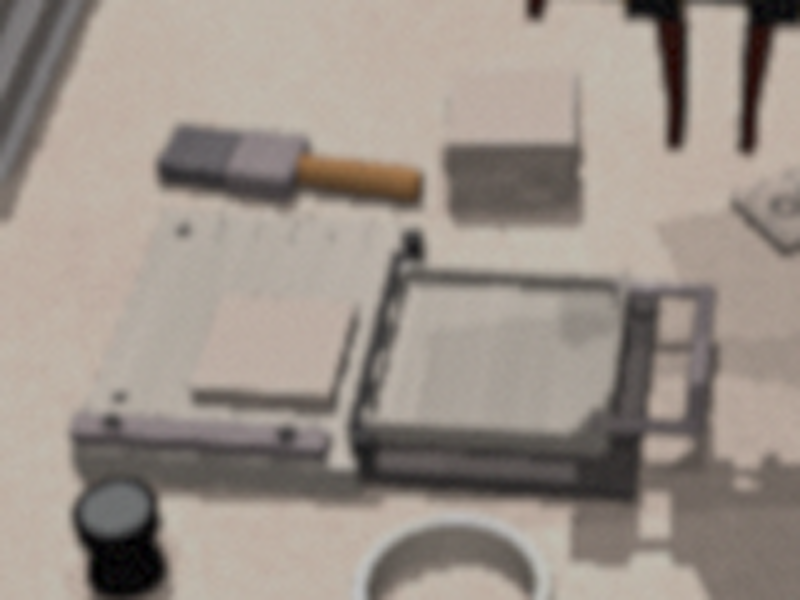

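View pics/b1t.png

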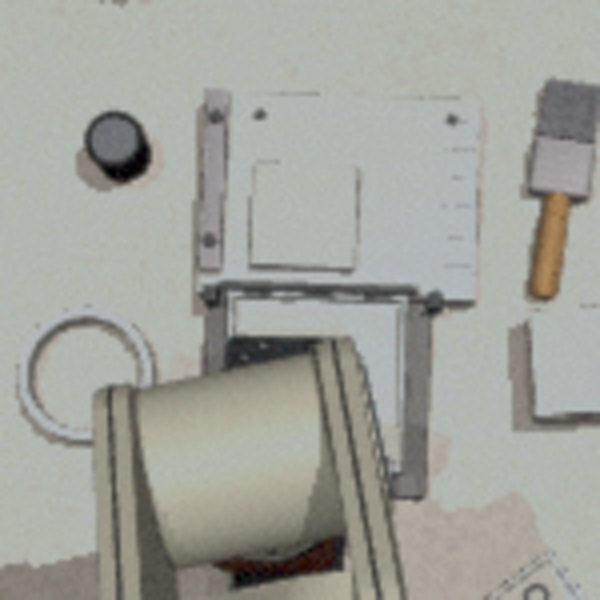

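```bash
cat >> h.py <<'E'
HG=np.array([606.1,98.9]);LC=HG+66*YH
def jig(P): d=np.array(P[:2])-LC;return np.array([d@XH,d@YH])
def wor(x,y): return LC+x*XH+y*YH
E
python3 - <<'E'
from h import *
t=lambda u,v,z:jig(at("top",190+u/4-.4,140+v/4-.4,z))
s=lambda u,v,z:jig(at("side",210+u/5-.4,210+v/5-.4,z))
print("LC",LC)
for n,p in dict(TR=(360,167),BR=(355,268),BL=(249,267),TL=(253,163)).items():print(n,t(*p,33))
for n,p in dict(TR=(222,298),BR=(357,302),BL=(337,396),TL=(193,390)).items():print("s",n,s(*p,33))
print("bar in",t(231,95,31),t(222,268,31),"front strip",t(230,285,28.5),t(410,287,28.5), "bar side",s(75,432,31),s(330,438,31),s(75,415,31))
print("bed TR",t(478,97,21),t(473,300,21))
E
```

```text
LC [608.4 164.9]
TR [ 83.3 -92.2]
BR [ 14.4 -91.3]
BL [ 13.1 -20.9]
TL [ 84.  -20.6]
s TR [ 83.9 -83.7]
s BR [ 15.  -86.7]
s BL [ 12.2 -17.4]
s TL [ 82.5 -15.2]
bar in [131.1  -3.7] [12.3 -2.8] front strip [ 1.5 -8.3] [   3.4 -128. ] bar side [132.5  16.6] [10.6  9.4] [135.7   5.1]
bed TR [ 137.3 -169.8] [  -2.8 -170.2]
```

Run:
```python
from h import *
w=wor(48,-120);print(w);need([*w,100],XH)
```

```text
[652.2  43.3]
t 19.55 pos [440.6 102.8 185.4] F [-1.   0.4 -0.1] w 24.16998579805287 tool d [ 86.5 213.1  51.8]
yaw -0.0015977832722527084 or 3.1399948703175404 q6 0.2414163179282968
```

Request:
arm_command(
  deltas=[
    [0,0.02,0.006,0],
    [0.006,0.04,0.011,0],
    [0.01,0.044,0.011,0],
    [0.015,0.044,0.011,0],
    [0.02,0.04,0.009,0],
    [0.02,0.015,0.003,0],
    [0,0,0,0],
    [0,0,0,0],
  ],
  hand=0.04,
)

```text
t: 20.35
ee_pos: [638.3, 41.1, 93.0]
orientation: [1.223, 1.206, -1.252]
ft_force: [-0.5, -0.7, 0.3]
width: 40.2
```

Run:
```python
from h import *
w=wor(48,-120);need([*w,51],XH)
```

```text
t 20.35 pos [638.3  41.1  93. ] F [-0.5 -0.7  0.3] w 40.22714427367405 tool d [41.7 14.6 -2.8]
yaw -0.0005146025848794328 or 3.141078051004914 q6 0.08285685984770849
```

Request:
arm_command(
  deltas=[
    [0.008,0.005,0,0],
    [0.01,0.006,0,0],
    [0.008,0.003,0,0],
    [0.004,0,0,0],
    [0,0,0,0],
  ],
)

```text
t: 20.85
ee_pos: [649.7, 41.9, 61.0]
orientation: [1.221, 1.208, -1.252]
ft_force: [-0.3, -0.4, 0.4]
width: 40.1
```

Run:
```python
from h import *
w=wor(48,-120);need([*w,51],XH)
b=ctrl.get_image('side')[190:330,210:370,::-1]
cv2.imwrite('pics/b2.png',cv2.resize(b,None,fx=4,fy=4,interpolation=cv2.INTER_CUBIC))
```

```text
t 20.85 pos [649.7  41.9  61. ] F [-0.3 -0.4  0.4] w 40.067202731380206 tool d [ 9.9  2.7 -1.4]
yaw 0.0013678956897421166 or -3.140224757900051 q6 0.08143861846486466
```

View pics/b2.png

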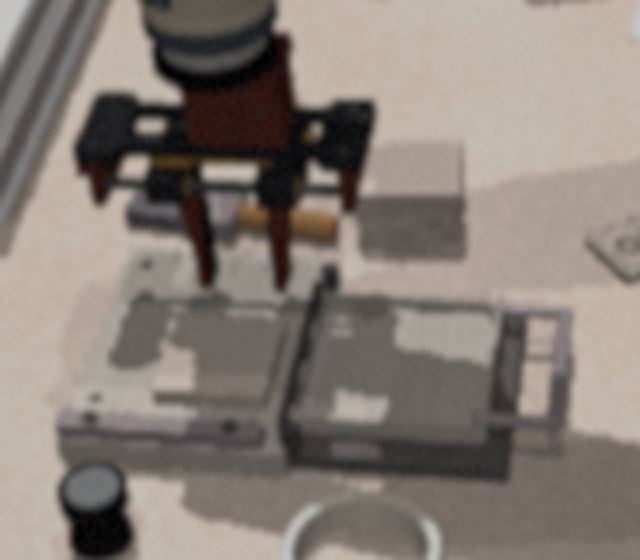

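Request:
arm_command(
  deltas=[
    [0.005,0.002,0,0],
    [0.0035,0.001,0,0],
    [0,0,0,0],
  ],
)

```text
t: 21.2
ee_pos: [653.3, 42.0, 53.2]
orientation: [1.222, 1.206, -1.25]
ft_force: [-0.6, -0.8, -0.5]
width: 39.9
```

Run:
```python
from h import *
w=wor(48,-120);need([*w,51],XH);print(jig(ctrl.get_obs()["ee_pos"]))
```

```text
t 21.2 pos [653.3  42.   53.2] F [-0.6 -0.8 -0.5] w 39.94828026456945 tool d [ 2.2 -1.1 -1.3]
yaw 0.0015843024734973985 or -3.1400083511162955 q6 0.08103660964454834
[  49.2 -121.2]
```

Request:
arm_command(
  deltas=[
    [0.001,0,-0.002,0],
    [0.0005,0,-0.004,0],
    [0,0,-0.004,0],
    [0,0,-0.004,0],
    [0,0,-0.003,0],
    [0,0,-0.003,0],
    [0,0,-0.003,0],
    [0,0,-0.003,0],
    [0,0,-0.003,0],
    [0,0,0,0],
  ],
)

```text
t: 22.2
ee_pos: [654.5, 73.8, 52.0]
orientation: [1.222, 1.206, -1.249]
ft_force: [-0.3, 0.2, -0.4]
width: 40.0
```

Run:
```python
from h import *
w=wor(48,-83);need([*w,51],XH);print(jig(ctrl.get_obs()["ee_pos"]))
b=ctrl.get_image('side')[190:330,210:370,::-1]
cv2.imwrite('pics/b3.png',cv2.resize(b,None,fx=4,fy=4,interpolation=cv2.INTER_CUBIC))
```

```text
t 22.2 pos [654.5  73.8  52. ] F [-0.3  0.2 -0.4] w 39.96892864801649 tool d [ 1.  -1.3 -6.4]
yaw 0.001980950870161709 or -3.1396117027196313 q6 0.1277522351705767
[ 49.3 -89.4]
```

View pics/b3.png

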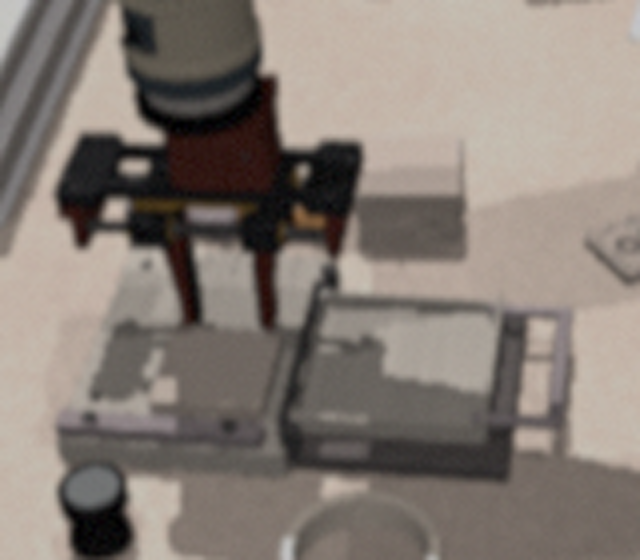

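Request:
arm_command(
  deltas=[
    [0,0,-0.0015,0],
    [0,0,-0.0015,0],
    [0,0,-0.001,0],
    [0,0,-0.001,0],
    [0,0,-0.001,0],
  ],
)

```text
t: 22.75
ee_pos: [654.7, 79.5, 52.0]
orientation: [1.222, 1.206, -1.25]
ft_force: [0.6, -0.8, 0.5]
width: 39.7
```

Run:
```python
from h import *
w=wor(48,-83);need([*w,51],XH);print(jig(ctrl.get_obs()["ee_pos"]))
```

```text
t 22.75 pos [654.7  79.5  52. ] F [ 0.6 -0.8  0.5] w 39.70317466475621 tool d [ 1.1 -1.3 -0.7]
yaw 0.0013646693377846978 or -3.140227984252008 q6 0.13704014036011128
[ 49.3 -83.7]
```

Request:
arm_command(
  deltas=[
    [0,0,-0.0007,0],
    [0,0,-0.0007,0],
    [0,0,-0.0007,0],
  ],
)

```text
t: 23.05
ee_pos: [654.9, 81.8, 52.1]
orientation: [1.222, 1.206, -1.25]
ft_force: [0.3, -0.8, -0.6]
width: 40.2
```

Run:
```python
from h import *
w=wor(48,-83);need([*w,51],XH);print(jig(ctrl.get_obs()["ee_pos"]))
```

```text
t 23.05 pos [654.9  81.8  52.1] F [ 0.3 -0.8 -0.6] w 40.19414541454051 tool d [ 1.1 -1.3  1.6]
yaw 0.0013743254011782905 or -3.140218328188615 q6 0.14035589517272334
[ 49.3 -81.4]
```

Request:
arm_command(
  deltas=[
    [0,0,-0.0006,0],
    [0,0,-0.0006,0],
  ],
)

```text
t: 23.25
ee_pos: [654.9, 83.1, 52.0]
orientation: [1.222, 1.206, -1.25]
ft_force: [-0.3, -1.2, 0.1]
width: 39.9
```

Run:
```python
from h import *
w=wor(48,-83);need([*w,51],XH);print(jig(ctrl.get_obs()["ee_pos"]))
b=ctrl.get_image('side')[210:330,210:330,::-1]
cv2.imwrite('pics/b4.png',cv2.resize(b,None,fx=5,fy=5,interpolation=cv2.INTER_CUBIC))
```

```text
t 23.25 pos [654.9  83.1  52. ] F [-0.3 -1.2  0.1] w 39.851851950979785 tool d [ 1.1 -1.3  2.9]
yaw 0.0013656718582768057 or -3.1402269817315163 q6 0.14230559575824653
[ 49.3 -80.1]
```

View pics/b4.png

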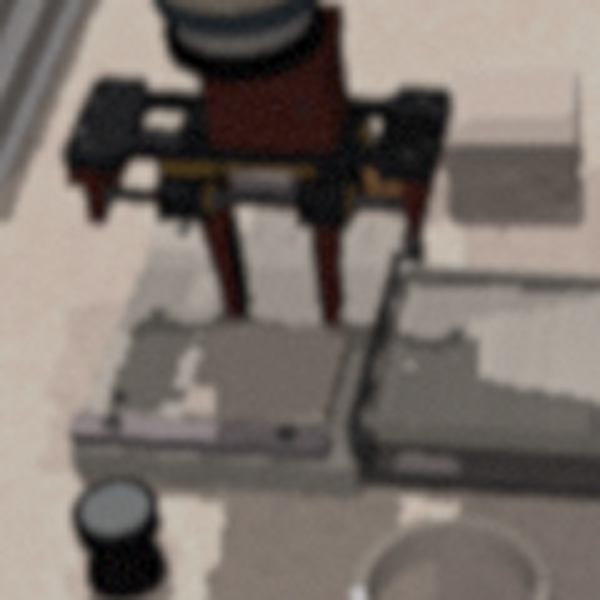

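Request:
arm_command(
  deltas=[
    [0,0,-0.0005,0],
    [0,0,-0.0005,0],
  ],
)

```text
t: 23.5
ee_pos: [654.8, 83.7, 52.0]
orientation: [1.222, 1.205, -1.25]
ft_force: [-0.8, -5.0, 1.2]
width: 39.9
```

Run:
```python
from h import *
w=wor(48,-83);need([*w,51],XH)
```

```text
t 23.5 pos [654.8  83.7  52. ] F [-0.8 -5.   1.2] w 39.949822238370835 tool d [ 1.1 -1.2  3.5]
yaw 0.0016274021299842974 or -3.1399652514598086 q6 0.1439644942370199
```

Request:
arm_command(
  deltas=[
    [0,0,-0.0005,0],
    [0,0,-0.0005,0],
  ],
)

```text
t: 23.7
ee_pos: [654.8, 83.8, 52.0]
orientation: [1.221, 1.205, -1.251]
ft_force: [-0.4, -5.0, 0.9]
width: 39.8
```

Run:
```python
from h import *
w=wor(48,-83);need([*w,51],XH);print(jig(ctrl.get_obs()["ee_pos"]))
```

```text
t 23.7 pos [654.8  83.8  52. ] F [-0.4 -5.   0.9] w 39.760656217392956 tool d [ 1.1 -1.2  3.6]
yaw 0.0014343086356476908 or -3.1401583449541453 q6 0.14572999227821776
[ 49.2 -79.4]
```

Request:
arm_command(
  deltas=[
    [0,0,0.003,0],
    [0,0,0.008,0],
    [-0.02,0,0.004,0],
    [-0.04,0,0,0],
    [-0.02,0.02,-0.015,0],
    [0,0.025,-0.025,0],
    [0,0.02,-0.02,0],
    [0,0,0,0],
  ],
  hand=0.024,
)

```text
t: 24.5
ee_pos: [724.2, 126.8, 133.4]
orientation: [1.226, 1.207, -1.252]
ft_force: [-1.2, -0.7, -0.6]
width: 23.9
```

Request:
arm_command(
  deltas=[
    [0,0,0,0.14],
    [0,0,0,0.14],
    [0,0,0,0.14],
    [0,0,0,0.14],
    [0,0,0,0.14],
    [0,0,0,0.14],
    [0,0,0,0.14],
    [0,0,0,0.14],
    [0,0,0,0.14],
    [0,0,0,0.14],
  ],
)

```text
t: 25.5
ee_pos: [715.9, 120.2, 129.0]
orientation: [2.146, 0.088, -2.218]
ft_force: [-0.1, 0.7, -0.4]
width: 24.0
```

Run:
```python
from h import *
w=wor(108,-38);need([*w,60],YH);print(jig(ctrl.get_obs()["ee_pos"]))
a=ctrl.get_image('side')
cv2.imwrite('pics/b5.png',cv2.resize(a[210:330,210:330,::-1],None,fx=5,fy=5,interpolation=cv2.INTER_CUBIC))
```

```text
t 25.5 pos [715.9 120.2 129. ] F [-0.1  0.7 -0.4] w 24.04049788969237 tool d [69.  -2.7 -1.6]
yaw -3.0283518935645155 or 0.11324076002527761 q6 1.6364490325371763
[109.  -40.9]
```

View pics/b5.png

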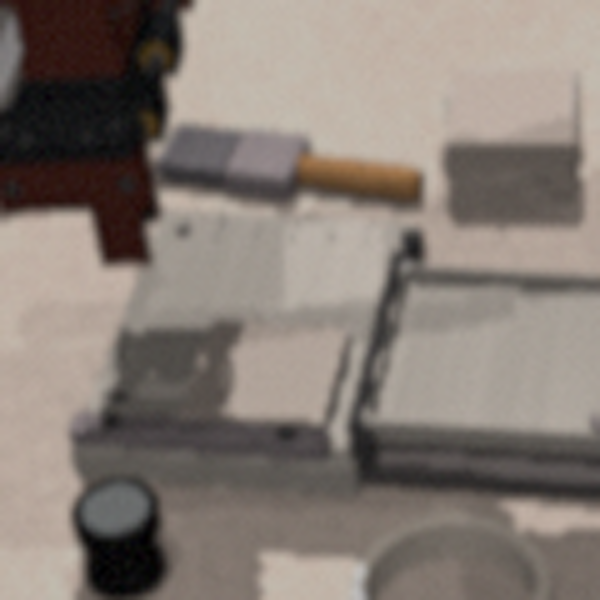

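Request:
arm_command(
  deltas=[
    [0.01,0,0,0.113],
    [0.02,-0.001,0,0],
    [0.02,-0.001,0,0],
    [0.015,0,0,0],
    [0.004,0,0,0],
    [0,0,0,0],
  ],
)

```text
t: 26.15
ee_pos: [711.0, 118.9, 57.5]
orientation: [-2.163, 0.038, 2.242]
ft_force: [-0.5, 0.4, -0.2]
width: 24.1
```

Run:
```python
from h import *
w=wor(108,-38);need([*w,52],YH);print(jig(ctrl.get_obs()["ee_pos"]))
```

```text
t 26.15 pos [711.  118.9  57.5] F [-0.5  0.4 -0.2] w 24.068716902432744 tool d [ 5.4 -4.4 -4.1]
yaw 3.1409718623417535 or -0.0006207912480395983 q6 1.7475766042088865
[104.1 -42.4]
```

Request:
arm_command(
  deltas=[
    [0.003,-0.003,0,0],
    [0.002,-0.001,0.001,0],
    [0,0,0.003,0],
    [0,0,0.003,0],
    [0,0,0.002,0],
    [0,0,0.002,0],
    [0,0,0.002,0],
    [0,0,0,0],
  ],
)

```text
t: 26.95
ee_pos: [698.7, 124.0, 56.2]
orientation: [-2.17, 0.035, 2.237]
ft_force: [-0.2, 0.1, -0.1]
width: 24.0
```

Run:
```python
from h import *
w=wor(80,-38);need([*w,52],YH);print(jig(ctrl.get_obs()["ee_pos"]))
a=ctrl.get_image('side')
cv2.imwrite('pics/b6.png',cv2.resize(a[210:330,210:330,::-1],None,fx=5,fy=5,interpolation=cv2.INTER_CUBIC))
```

```text
t 26.95 pos [698.7 124.   56.2] F [-0.2  0.1 -0.1] w 23.993007336088226 tool d [ 4.5  0.3 11.5]
yaw -3.1405127875734475 or 0.0010798660163455764 q6 1.7548524328240576
[ 91.7 -37.7]
```

View pics/b6.png

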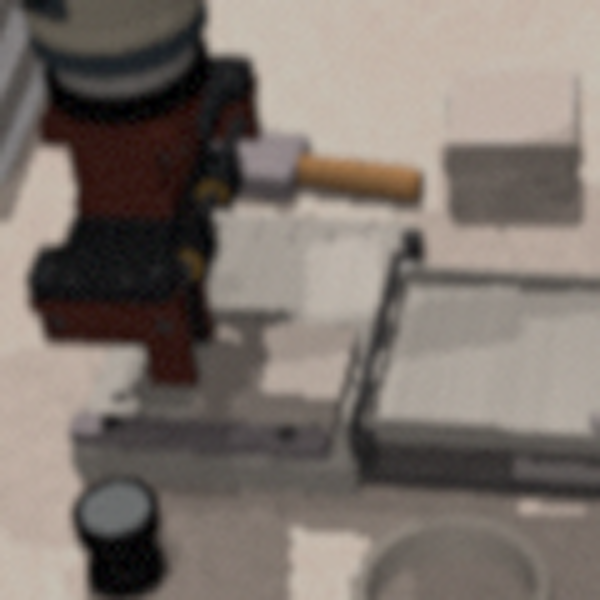

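Request:
arm_command(
  deltas=[
    [0,0,-0.004,0],
    [0.003,0,0,0],
    [0.0025,0,0,0],
    [0,0,0,0],
  ],
)

```text
t: 27.4
ee_pos: [703.2, 123.8, 50.0]
orientation: [-2.17, 0.035, 2.236]
ft_force: [0.1, 0.3, 0.0]
width: 23.9
```

Run:
```python
from h import *
w=wor(80,-38);need([*w,51],YH);print(jig(ctrl.get_obs()["ee_pos"]))
```

```text
t 27.4 pos [703.2 123.8  50. ] F [0.1 0.3 0. ] w 23.910273829004062 tool d [-0.5  0.3 16.2]
yaw -3.1406613006739597 or 0.000931352915833461 q6 1.7536942383453842
[ 96.2 -37.7]
```

Request:
arm_command(
  deltas=[
    [0,0,0.002,0],
    [0,0,0.002,0],
    [0,0,0.002,0],
    [0,0,0.002,0],
    [0,0,0.002,0],
    [0,0,0.001,0],
  ],
)

```text
t: 28.0
ee_pos: [691.2, 124.2, 50.1]
orientation: [-2.17, 0.035, 2.237]
ft_force: [0.5, 0.1, -0.9]
width: 24.1
```

Run:
```python
from h import *
w=wor(80,-38);need([*w,51],YH);print(jig(ctrl.get_obs()["ee_pos"]))
```

```text
t 28.0 pos [691.2 124.2  50.1] F [ 0.5  0.1 -0.9] w 24.09467550935973 tool d [-0.8  0.2  4.2]
yaw -3.1406467233200015 or 0.0009459302697916172 q6 1.7566009571371712
[ 84.2 -37.8]
```

Request:
arm_command(
  deltas=[
    [0,0,0.001,0],
    [0,0,0.0008,0],
    [0,0,0.0006,0],
  ],
)

```text
t: 28.3
ee_pos: [689.2, 124.2, 50.5]
orientation: [-2.171, 0.035, 2.235]
ft_force: [2.8, -1.6, -0.0]
width: 23.9
```

Run:
```python
from h import *
w=wor(80,-38);need([*w,51],YH);print(jig(ctrl.get_obs()["ee_pos"]))
```

```text
t 28.3 pos [689.2 124.2  50.5] F [ 2.8 -1.6 -0. ] w 23.894850655011034 tool d [-0.4  0.2  2.2]
yaw -3.1405396471802676 or 0.0010530064095255476 q6 1.7572490309807942
[ 82.2 -37.8]
```

Request:
arm_command(
  deltas=[
    [0,0,0.0006,0],
    [0,0,0.0005,0],
  ],
)

```text
t: 28.5
ee_pos: [689.1, 124.2, 51.0]
orientation: [-2.174, 0.035, 2.232]
ft_force: [2.8, -1.4, -1.1]
width: 24.4
```

Run:
```python
from h import *
w=wor(80,-38);need([*w,51],YH);print(jig(ctrl.get_obs()["ee_pos"]))
a=ctrl.get_image('side')
cv2.imwrite('pics/b7.png',cv2.resize(a[210:330,210:330,::-1],None,fx=5,fy=5,interpolation=cv2.INTER_CUBIC))
```

```text
t 28.5 pos [689.1 124.2  51. ] F [ 2.8 -1.4 -1.1] w 24.409607183821922 tool d [0.1 0.2 2.1]
yaw -3.1406513763975723 or 0.000941277192220813 q6 1.7576028475148981
[ 82.1 -37.8]
```

View pics/b7.png

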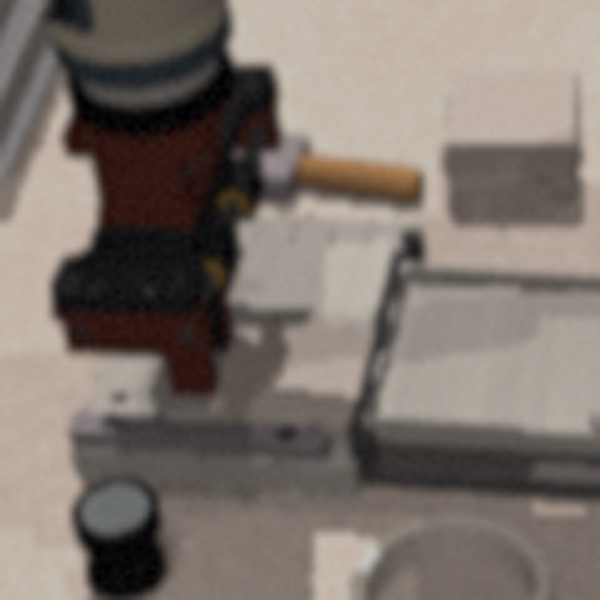

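Request:
arm_command(
  deltas=[
    [0,0,0.0008,0],
    [0,0,0.001,0],
    [0,0,0.001,0],
  ],
)

```text
t: 28.85
ee_pos: [688.9, 124.2, 52.1]
orientation: [-2.18, 0.035, 2.225]
ft_force: [4.3, -1.4, -0.7]
width: 24.2
```

Run:
```python
from h import *
w=wor(80,-38);need([*w,51],YH);print(jig(ctrl.get_obs()["ee_pos"]))
```

```text
t 28.85 pos [688.9 124.2  52.1] F [ 4.3 -1.4 -0.7] w 24.18388052425396 tool d [1.2 0.2 1.8]
yaw -3.1407037163697002 or 0.0008889372200928669 q6 1.758371360586856
[ 81.9 -37.8]
```

Request:
arm_command(
  deltas=[
    [0,0,-0.003,0],
    [0,0,-0.01,0],
    [-0.02,0,-0.005,0],
    [-0.04,0,0,0],
    [-0.04,0,0,0],
    [-0.01,0.02,0.02,0],
    [0,0.03,0.035,0],
    [0,0.03,0.035,0],
    [0,0.03,0.035,0],
    [0,0.03,0.035,0],
  ],
)

```text
t: 29.85
ee_pos: [543.4, -11.3, 167.9]
orientation: [-2.17, 0.028, 2.24]
ft_force: [0.5, -1.3, 0.2]
width: 24.1
```

Request:
arm_command(
  deltas=[
    [0,0.03,0.035,0],
    [0,0.03,0.035,0],
    [0,0.02,0.02,0],
    [0,0,0,0],
  ],
)

```text
t: 30.25
ee_pos: [442.6, -92.7, 170.6]
orientation: [-2.16, 0.029, 2.247]
ft_force: [0.5, 0.4, -0.1]
width: 24.1
```

Run:
```python
from h import *
print(ctrl.get_obs()["ee_pos"])
a=ctrl.get_image('side');b=ctrl.get_image('top')
cv2.imwrite('pics/c1s.png',a[:,:,::-1]);cv2.imwrite('pics/c1t.png',b[:,:,::-1])
cv2.imwrite('pics/c1.png',np.hstack([cv2.resize(a[240:320,220:300,::-1],(400,400),interpolation=cv2.INTER_CUBIC),cv2.convertScaleAbs(cv2.resize(b[150:230,230:310,::-1],(400,400),interpolation=cv2.INTER_CUBIC),alpha=1.3)]))
```

```text
[442.6 -92.7 170.6]
```

View pics/c1.png

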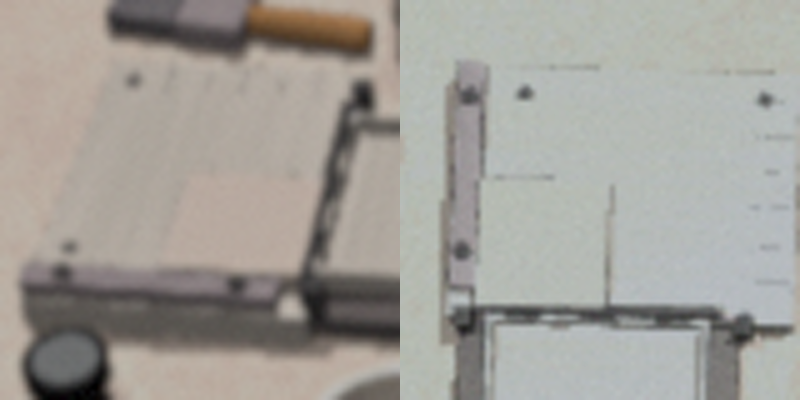

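Run:
```python
from h import *
t=lambda u,v,z:jig(at("top",230+(u-400)/5-.4,150+v/5-.4,z))
s=lambda u,v,z:jig(at("side",220+u/5-.4,240+v/5-.4,z))
for n,p in dict(TLedge=(482,177),TRmid=(553,178),Rtop=(613,186),Rbot=(607,304)).items():print(n,t(*p,33))
for n,p in dict(far_neg=(190,175),near_neg=(318,180),far_bar=(168,265),near_bar=(298,272)).items():print("s",n,s(*p,33))
print("bar",t(485,75,31),t(473,285,31),"strip near-bed edge",t(480,306,28.5),t(720,310,28.5))
```

```text
TLedge [70.8 -2.9]
TRmid [ 71.3 -40.8]
Rtop [ 67.8 -73. ]
Rbot [  3.6 -72.1]
s far_neg [ 70.2 -64.1]
s near_neg [  5.7 -66.2]
s far_bar [66.5  0.9]
s near_bar [ 3.6 -0.1]
bar [127.5  -1.8] [12.3 -0.4] strip near-bed edge [ 1.5 -4.3] [   2.9 -132. ]
```

Request:
arm_command(
  deltas=[
    [0,0,0,-0.143],
    [0,0,0,-0.143],
    [0,0,0,-0.143],
    [0,0,0,-0.143],
    [0,0,0,-0.143],
    [0,0,0,-0.143],
    [0,0,0,-0.143],
    [0,0,0,-0.143],
    [0,0,0,-0.143],
    [0,0,0,-0.143],
  ],
  hand=0.03,
)

```text
t: 31.35
ee_pos: [461.5, -83.7, 171.0]
orientation: [1.275, 1.184, -1.309]
ft_force: [0.4, 0.3, -0.3]
width: 29.7
```

Request:
arm_command(
  deltas=[
    [0,0,0,-0.14],
    [0,0,0,0],
  ],
)

```text
t: 31.55
ee_pos: [464.5, -81.8, 170.9]
orientation: [1.167, 1.258, -1.195]
ft_force: [0.9, 0.1, 0.4]
width: 30.0
```

Run:
```python
from h import *
w=wor(39,-102);need([*w,100],XH)
```

```text
t 31.55 pos [464.5 -81.8 170.9] F [0.9 0.1 0.4] w 29.969981474924445 tool d [  66.2  187.6 -134.7]
yaw 0.07955109280581654 or -3.0620415607839764 q6 -0.24471067990521989
```

Request:
arm_command(
  deltas=[
    [0,0,0,0.08],
    [0,0.025,-0.018,0],
    [0,0.036,-0.026,0],
    [0.005,0.036,-0.026,0],
    [0.01,0.036,-0.026,0],
    [0.01,0.025,-0.016,0],
    [0.01,0,0,0],
    [0,0,0,0],
  ],
)

```text
t: 32.35
ee_pos: [638.8, 34.1, 128.7]
orientation: [1.249, 1.204, -1.276]
ft_force: [-0.3, 0.5, 0.3]
width: 30.3
```

Run:
```python
from h import *
w=wor(39,-102);need([*w,51],XH);print(jig(ctrl.get_obs()["ee_pos"]))
```

```text
t 32.35 pos [638.8  34.1 128.7] F [-0.3  0.5  0.3] w 30.316894689102888 tool d [ 77.7   5.5 -27.3]
yaw -0.03075948437670478 or 3.1108331692130884 q6 0.0897212732193178
[  34.9 -129.6]
```

Request:
arm_command(
  deltas=[
    [0.01,0,0,-0.03],
    [0.025,0.002,-0.008,0],
    [0.02,0.002,-0.008,0],
    [0.008,0,-0.003,0],
    [0,0,0,0],
  ],
)

```text
t: 32.85
ee_pos: [638.9, 51.9, 63.9]
orientation: [1.227, 1.219, -1.256]
ft_force: [0.4, 0.6, -0.5]
width: 30.0
```

Run:
```python
from h import *
w=wor(39,-102);need([*w,51],XH);print(jig(ctrl.get_obs()["ee_pos"]))
```

```text
t 32.85 pos [638.9  51.9  63.9] F [ 0.4  0.6 -0.5] w 29.95008611733357 tool d [12.8  5.  -9.7]
yaw -0.002157064792510085 or 3.139435588797283 q6 0.08665175108801908
[  34.4 -111.8]
```

Request:
arm_command(
  deltas=[
    [0.005,0.003,0,0],
    [0.005,0.003,0,0],
    [0.002,0,-0.002,0],
    [0,0,-0.004,0],
    [0,0,-0.003,0],
    [0,0,-0.003,0],
    [0,0,-0.003,0],
    [0,0,0,0],
  ],
)

```text
t: 33.65
ee_pos: [647.1, 66.7, 54.6]
orientation: [1.231, 1.215, -1.253]
ft_force: [-0.1, -0.2, 0.4]
width: 29.6
```

Run:
```python
from h import *
w=wor(39,-80);need([*w,51],XH);print(jig(ctrl.get_obs()["ee_pos"]))
```

```text
t 33.65 pos [647.1  66.7  54.6] F [-0.1 -0.2  0.4] w 29.577252396587355 tool d [  3.8  -3.  -16.7]
yaw -0.003547275641007265 or 3.138045377948786 q6 0.10915574179298536
[ 42.1 -96.7]
```

Request:
arm_command(
  deltas=[
    [0.0025,-0.003,0,-0.003],
    [0,0,-0.003,0],
    [0,0,-0.003,0],
    [0,0,-0.003,0],
    [0,0,-0.002,0],
    [0,0,-0.0015,0],
    [0,0,0,0],
  ],
)

```text
t: 34.35
ee_pos: [644.1, 80.7, 52.1]
orientation: [1.228, 1.217, -1.25]
ft_force: [0.1, -1.0, -0.8]
width: 30.4
```

Run:
```python
from h import *
w=wor(39,-80);need([*w,51],XH);print(jig(ctrl.get_obs()["ee_pos"]))
```

```text
t 34.35 pos [644.1  80.7  52.1] F [ 0.1 -1.  -0.8] w 30.386661214776336 tool d [ 1.1  0.4 -2.9]
yaw 7.972013122283833e-05 or -3.14151293345857 q6 0.12655313125745152
[ 38.6 -82.9]
```

Request:
arm_command(
  deltas=[
    [0,0,-0.0008,0],
    [0,0,-0.0007,0],
    [0,0,-0.0006,0],
  ],
)

```text
t: 34.65
ee_pos: [644.2, 82.8, 52.1]
orientation: [1.228, 1.217, -1.25]
ft_force: [-1.0, 0.7, -0.3]
width: 30.1
```

Run:
```python
from h import *
w=wor(39,-80);need([*w,51],XH);print(jig(ctrl.get_obs()["ee_pos"]))
```

```text
t 34.65 pos [644.2  82.8  52.1] F [-1.   0.7 -0.3] w 30.071812676289166 tool d [ 1.1  0.3 -0.7]
yaw -4.197735352077336e-05 or 3.1415506762362724 q6 0.12983805104239496
[ 38.7 -80.7]
```

Request:
arm_command(
  deltas=[
    [0,0,-0.0007,0],
    [0,0,-0.0007,0],
  ],
)

```text
t: 34.85
ee_pos: [644.2, 83.9, 52.1]
orientation: [1.227, 1.217, -1.251]
ft_force: [0.7, -4.1, 0.3]
width: 29.9
```

Run:
```python
from h import *
w=wor(39,-80);need([*w,51],XH);print(jig(ctrl.get_obs()["ee_pos"]))
```

```text
t 34.85 pos [644.2  83.9  52.1] F [ 0.7 -4.1  0.3] w 29.906381142459516 tool d [1.1 0.4 0.4]
yaw 4.011302354360903e-05 or -3.1415525405662494 q6 0.13208131927373282
[ 38.6 -79.6]
```

Request:
arm_command(
  deltas=[
    [0,0,0.003,0],
    [0,0,0.008,0],
    [0,0,0.008,0],
    [-0.03,0,0.01,0],
    [-0.04,0,0,0],
    [-0.04,-0.02,0.02,0],
    [0,-0.035,0.025,0],
    [0,-0.035,0.025,0],
    [0,-0.035,0.025,0],
    [0,-0.035,0.025,0],
  ],
)

```text
t: 35.85
ee_pos: [481.2, -67.8, 169.6]
orientation: [1.229, 1.212, -1.245]
ft_force: [0.3, -0.0, -0.1]
width: 29.7
```

Request:
arm_command(
  deltas=[
    [0,-0.03,0.02,0],
    [0,0,0,0],
    [0,0,0,0],
  ],
)

```text
t: 36.15
ee_pos: [444.2, -90.6, 170.6]
orientation: [1.232, 1.211, -1.251]
ft_force: [0.8, 0.9, -1.0]
width: 30.0
```

Run:
```python
from h import *
o=ctrl.get_obs();print(o["t"],o["ee_pos"])
a=ctrl.get_image('side');b=ctrl.get_image('top')
cv2.imwrite('pics/d1s.png',a[:,:,::-1]);cv2.imwrite('pics/d1t.png',b[:,:,::-1])
cv2.imwrite('pics/d1.png',np.hstack([cv2.resize(a[240:320,220:300,::-1],(400,400),interpolation=cv2.INTER_CUBIC),cv2.convertScaleAbs(cv2.resize(b[150:230,230:310,::-1],(400,400),interpolation=cv2.INTER_CUBIC),alpha=1.3)]))
```

```text
36.15 [444.2 -90.6 170.6]
```

View pics/d1.png

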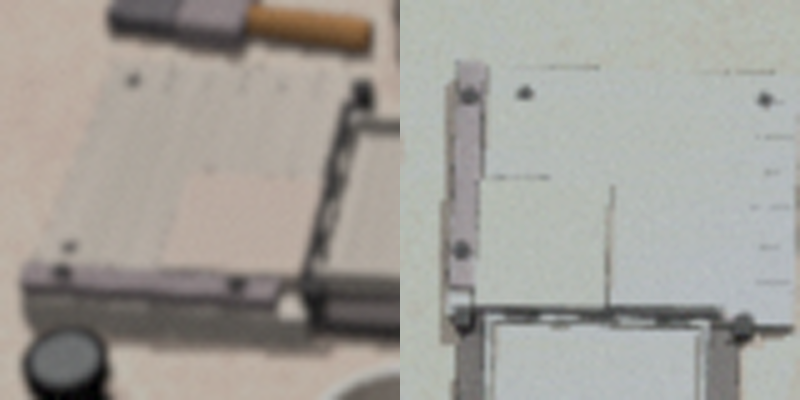

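View pics/d1t.png

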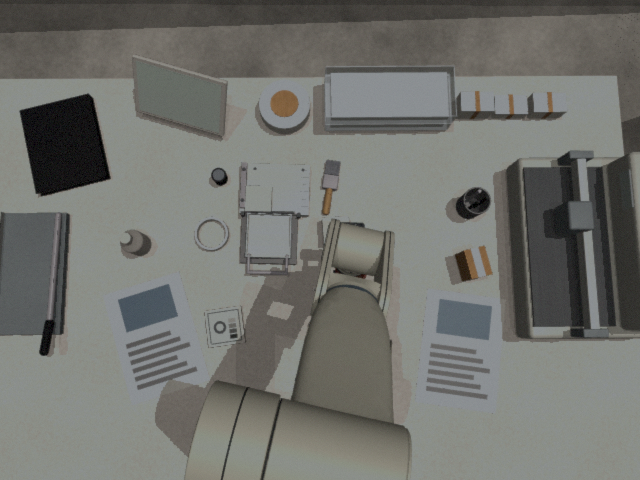

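Run:
```python
from workcell import ctrl
print(ctrl.close_job())
```

```text
the job is handed in; nothing more can be done
None
```

The tile is turned over and sits flat against both lays, the tray is back down flat, and the job was handed in at about 36 s of the 72 s allowed.

- **Turning:** I gripped the tray handle and swung it smoothly to about 2.2 rad. The tile tumbled onto the bed with its bare face up, so the printed face is down. I kept hold of the handle all the way back and let go only once the tray was resting flat.
- **Pushing:** I pushed the tile with the open fingers: to the side lay, then to the front lay, then a check nudge at the side lay. Contact forces were about 3 to 5 N and the tile was never gripped or lifted.
- **Last checks:** The final pictures from both cameras show no visible gap at either lay and the tray flat. The other things in view are where they were. The arm hid the blanks in the last top picture, and I did not check them separately in the side view; earlier side views showed them in place.
- **What disagreed:**
  - The tile stopped at the front lay about 2 mm short of my camera estimate. That is within the calibration error and matches where the strip shows in the picture.
  - The rod slipped several millimetres along the finger pads during the swing, and I corrected for it on the way.

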